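# Stack the clamping squares crosswise

### The job

Take the two L-shaped clamping squares off the sloping stand and stack them on the one lying on the bench, flat, screw heads up and outlines in line, each turned half round from the one below it, so that the screw heads clear and the pile of three lies level and balanced. Either of the two may go first; leave the putty tin, the solder spool beside the stand and the spring clamp alone.

Things in the scene. Friction and masses are not known exactly. Their poses are not given: they have to be found in the camera images.
- square_base: Bottom square, loose, flat on the bench, heading varies: aluminium L, legs 120 long (over the corner) x 45 wide x 14 mm thick, 0.28 kg. On the heel (corner) a round screw head, 30 across, 11 high, points up (+z). Origin: underside, centre of the 120 x 120 outline. Heel centre at its own (-37.5, -37.5); one leg runs from there along +x (centre line y = -37.5), one along +y (centre line x = -37.5).
- square_r: Like square_base (same size, origin and axes), 0.22 to 0.37 kg, on the right half of the stand seen from the robot: lying on the slope, screw head up, heel at the lower right, its +y leg along the ledge, its +x leg up the slope at the stand's outer side. Its +z is the face's normal.
- square_l: Like square_base (same size, origin and axes), 0.22 to 0.37 kg, on the left half of the stand: lying on the slope, screw head up, heel at the lower left, its +x leg along the ledge, its +y leg up the slope at the stand's outer side. Its +z is the face's normal.
- square_base_heel (a point): Centre of the heel of the bottom square, on the underside, directly below the screw head.
- square_r_heel (a point): Centre of the heel of the right square, on the underside, directly below the screw head.
- square_l_heel (a point): Centre of the heel of the left square, on the underside, directly below the screw head.
- square_base_open (a point): The point of the bottom square's outline diagonally opposite its heel, 37.5 mm from the centre along its +x and its +y, at underside level: a heel that is turned half round comes over this point. A fixed wooden batten 30 mm high, the near edge of the glazing board, runs along world y with its near face at x = 0.56 behind the bottom square.
- stand: Fixed plywood stand, foot 150 deep (x) x 290 mm wide (y), origin centre of its underside. Its face slopes up at 30 degrees along its +x, away from the robot; the normal points up and toward the robot. Face 290 wide, 138 mm up the slope, 30 to 99 mm high. A ledge 9 mm proud and 12 mm thick along its lower end holds the squares.
- stand_face (a point): Point on the sloping face midway between left and right, 60 mm up the slope from the ledge; level with the origins of the two squares.
- putty_tin: Bystander: round tin with press lid, 69 mm across, 54 mm high, standing on the bench to the left of the bottom square. Origin: centre of the underside. Leave it where it is.
- solder_spool: Bystander: spool of solder wire lying on its flange, 67 x 81 x 41 mm, on the bench beyond the stand, the nearer of two such spools. Origin: centre of the underside. Leave it where it is.
- spring_clamp: Bystander: spring clamp lying flat, 78 x 133 x 20 mm. Origin: centre of the underside. Leave it where it is.
Mind the look-alikes: they are no part of the job. What is shaped like the square_l but red is not meant.

How it is judged:
By the outcome, as a careful person would: the job done as asked, in the order asked, and still so for the second after the job is handed in, with the robot touching nothing.
It also fails if it takes over 61 s, if anything falls off the work surface, if the arm or the gripper's body presses on something with over 40 N, if the wrist force passes 120 N, or if a joint passes its speed limit or range.

### The arm

A 6-joint arm with a two-finger parallel gripper is mounted at the origin on a cart in front of the work surface, level with it; the furniture and walls round the work are solid. World frame = base frame: x ahead of the robot, y to its left, z up, the work surface at z = 0. Lengths are in m, angles in rad, forces in N, time in s.
With the tool pointing down it reaches from about 0.4 to 0.825 m from the base axis. Payload 7 kg.
Tool frame: the origin (TCP) lies on the mounting face of the last link; the fingertips stand 178 mm ahead of it and the grasp point (between the pads) lies arm.grip_depth ahead of it (arm.grip_depth is the distance from the TCP to the grasp point, in m); z points along the fingers, y is the direction in which the jaws open and shut (so a half turn about z gives the same grasp; the last joint's range is limited). The gripper opens to 88 mm and grips with 3 to 60 N. Pads are 19 mm wide; open, the fingers measure 130 mm over their backs; the gripper's body (78 mm by 193 mm) begins 47 mm behind the grasp point.
Start: joints at [1.429, 0.359, 0.012, 0, -1.224, -0.288], TCP at [0.281, 0.614, 0.405] pointing down, gripper open.
Joint ranges: [-3.07, 3.07], [-1.43, 2.12], [-1.02, 1.25], [-3.03, 1.67], [-3.05, -0], [-3.03, 3.03]. Speed limits (rad/s): [2.39, 2.39, 3.01, 3.14, 3.14, 3.14].

### API

Orientations are given as [roll, pitch, yaw] about the fixed x, y, z axes, in that order (R = Rz(yaw) Ry(pitch) Rx(roll)).
In Python, from station import arm gives the robot as it stands.
- The arm moves only by the tool carry_out, never from a script. Its argument "targets" is a list that holds one entry, the list of rows, each a list of 7 numbers: the turn, a rotation vector about the tool's x, y, z in units of 8 degrees (1.0 is 8 degrees), then the shift along the tool's x, y, z in units of 2.5 cm (1.0 is 2.5 cm), then the opening, from -1 (shut) to 1 (fully open). A call has 1 to 20 rows; each row shifts and turns the commanded pose from where the row before left it, along the tool's axes as they then stand; what a row does not reach is not made up. A row lasts 1/8 s, in which the tool goes at most 62.5 mm and 10.7 degrees, less where a joint would pass 70% of its speed; a pose out of reach is approached as far as the arm can. A call with a number of a shift or a turn outside -1 to 1 is refused whole. A call with a gripper value outside its range is refused whole. The fingers move at their own pace and stop on an object; "squeeze" is the grip in N (left out, the last holds). Time passes only in rows, so rows that do not move let the fingers close. It gives the time, the measured TCP pose, the force and the opening at its end, in the units of the state.
- arm.get_state(): the state, without advancing time (a new reading comes with each control period).
- arm.grab_frame(name): name is "scene" or "top" or "wrist"; returns (picture, depth): 480x640x3 uint8, red, green, blue; 480x640 float32, m along the optical axis (not along the pixel's ray), 0 where there is no reading.
- arm.camera_model(name): a dict with "camera_matrix" (3x3 intrinsics, pixels), "distortion" ([k1, k2, p1, p2, k3] as OpenCV has them; the pictures are not rectified), "world_from_camera" (4x4, takes a point from camera to world coordinates). Camera axes: x right, y down, z forward; pixel columns grow to the right and rows downward; lengths in m; the calibration is good to about 2 mm. A picture is of the moment at which its call begins: read the wrist's pose just before it. camera_model takes no time and is no camera call; for the wrist camera it gives the pose at the moment of the call.
- arm.job_done(): hands the job in, once; it reports no verdict.
Trained networks look in the newest picture that a camera, given by its name, has taken for a name from the list of things; names that differ only in an ending like _2 or _b are one class to them, and where a whole thing is asked for, a point or a joint stands for the part that bears it (a point fixed in the world has none). Each returns a list of dicts, best first, with "conf" (0 to 1); they miss things now and then, are a little off and sometimes report something else, mostly with a low value. They report only what shows in the picture. A call takes as long as a camera call. They do not tell look-alikes from the thing itself.
- arm.spot_in(camera, query): "point" ([row, column] in pixels, amid what is visible of it).
- arm.landmark_of(camera, query): "point" ([row, column] in pixels: a listed point, or the origin of a listed thing).
The state is a dict: "t": time; "q": joint angles; "qd": joint speeds; "joint_efforts": joint torques, N m; "eef_pos": TCP position; "ee_rot": TCP orientation; "force": force on the tool from outside, world axes, zero at the start; "moment": the same for the moment, N m; "width": finger opening in m.
Only numpy, scipy, OpenCV 4.12 (cv2) and the standard library are available. Lean on these libraries where they do the work, as an engineer would, in place of code of your own. Each camera call takes 0.05 s, during which the arm holds its last target.

## Working session

There is one attempt and no reset: what is moved stays moved. The work goes in short steps, Python scripts to look and compute and a tool call to move; the robot and the scene stay as the last step left them, time stands still between calls to the robot, and variables do not carry over. Pictures are saved under pics/ and viewed, and the job is handed in when it is done.

Besides the shell and the picture viewer there is one more tool, called after "Emit:" in YAML: its name, and indented under it one key for each argument. carry_out: Moves the arm, as the interface text tells. Its arguments: {"type":"object","properties":{"targets":{"type":"array"},"squeeze":{"type":"number"}},"required":["targets"]}

```bash
ls; mkdir -p pics; python3 - <<'E'
from station import arm
import cv2
print(arm.get_state(), arm.grip_depth)
for n in ("scene","top","wrist"):
    p,d=arm.grab_frame(n); cv2.imwrite(f"pics/{n}0.png",p[:,:,::-1])
    import numpy as np; np.save(f"pics/{n}0.npy",d)
    m=arm.camera_model(n); print(n,m)
E
```

```text
pics
{'t': 0.0, 'q': array([ 1.42908517e+00,  3.59390778e-01,  1.10659194e-02, -3.15087363e-04,
       -1.22407898e+00, -2.88111709e-01]), 'qd': array([-0.00086128, -0.00097645,  0.00013967, -0.00087147, -0.0005775 ,
        0.00034078]), 'joint_efforts': array([ 2.98290543e-03, -5.82719851e+01,  2.93054008e+01,  6.99717969e+00,
        6.97008902e-03, -1.39109920e-04]), 'eef_pos': array([0.28119951, 0.61343532, 0.40372931]), 'ee_rot': array([ 3.13996723e+00, -1.72809031e-04, -4.29930030e-01]), 'force': array([0.02681748, 0.19183476, 0.07542967]), 'moment': array([-0.01041302,  0.02755808,  0.05321607]), 'width': 0.08731996069388481} 0.1593
scene {'camera_matrix': array([[434.67564503,   0.        , 315.85273026],
       [  0.        , 434.67564503, 238.05342905],
       [  0.        ,   0.        ,   1.        ]]), 'distortion': array([0.03003524, 0.        , 0.        , 0.        , 0.        ]), 'world_from_camera': array([[ 0.65332471, -0.5064705 ,  0.56272059, -0.14142243],
       [-0.7570294 , -0.44543983,  0.47800612, -0.51308819],
       [ 0.00856217, -0.73828923, -0.6744299 ,
[... 443 characters left out ...]
7,  0.02703519, -0.00817344,  0.08287895],
       [ 0.00484658, -0.1209069 , -0.99265202,  1.30468717],
       [ 0.        ,  0.        ,  0.        ,  1.        ]])}
wrist {'camera_matrix': array([[374.40651548,   0.        , 321.17980268],
       [  0.        , 374.40651548, 243.39824331],
       [  0.        ,   0.        ,   1.        ]]), 'distortion': array([-0.07359608,  0.        ,  0.        ,  0.        ,  0.        ]), 'world_from_camera': array([[-0.41706083, -0.87062916, -0.26089293,  0.35212659],
       [-0.90887713,  0.40002006,  0.11800979,  0.58260292],
       [ 0.00161964,  0.28633688, -0.95812764,  0.38341637],
       [ 0.        ,  0.        ,  0.        ,  1.        ]])}
```

View pics/scene0.png

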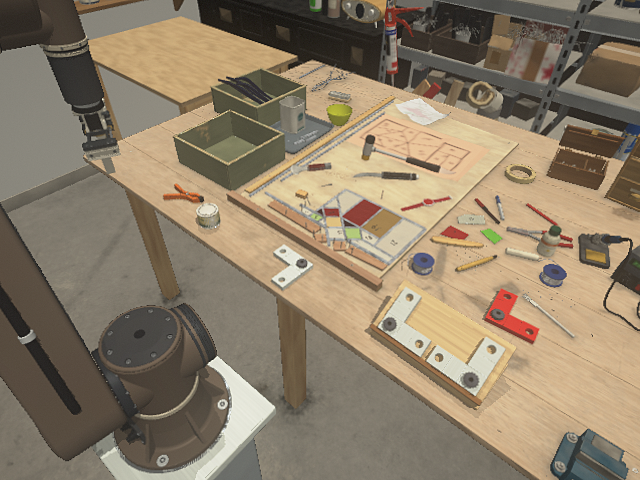

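View pics/top0.png

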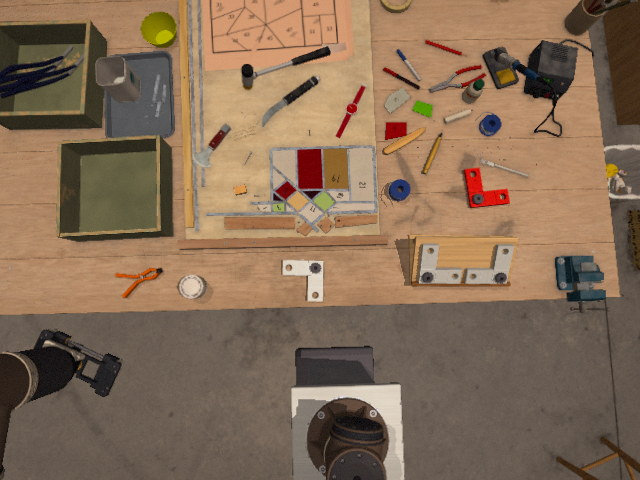

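View pics/wrist0.png

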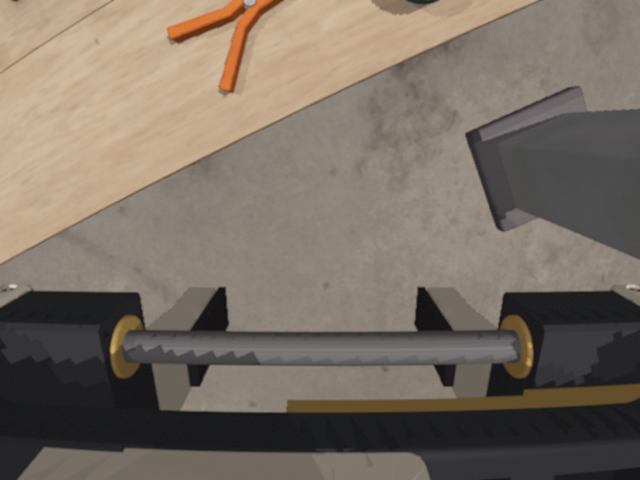

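```bash
python3 - <<'E'
from station import arm
for c in ("top","scene"):
  for n in ["square_base","square_r","square_l","square_base_heel","square_r_heel","square_l_heel","square_base_open","stand","stand_face","putty_tin"]:
    r=arm.landmark_of(c,n); print(c,n,[(([round(v) for v in x["point"]]),round(x["conf"],2)) for x in r[:4]])
print(arm.get_state()["t"])
E
```

```text
top square_base [([280, 302], 0.7), ([264, 485], 0.41)]
top square_r [([261, 487], 0.67), ([184, 483], 0.65), ([262, 443], 0.6)]
top square_l [([261, 487], 0.67), ([184, 483], 0.65), ([262, 443], 0.6)]
top square_base_heel [([265, 314], 0.57)]
top square_r_heel [([272, 496], 0.88)]
top square_l_heel [([202, 477], 0.77), ([273, 427], 0.6), ([266, 316], 0.26)]
top square_base_open []
top stand [([259, 458], 0.69)]
top stand_face [([261, 462], 0.73), ([261, 441], 0.47), ([281, 303], 0.25)]
top putty_tin [([289, 198], 0.88), ([262, 441], 0.45)]
scene square_base [([267, 285], 0.57), ([335, 438], 0.4)]
scene square_r [([323, 410], 0.96), ([356, 466], 0.79), ([317, 516], 0.68)]
scene square_l [([323, 410], 0.96), ([356, 466], 0.79), ([317, 516], 0.68)]
scene square_base_heel [([266, 304], 0.55)]
scene square_r_heel [([380, 474], 0.94), ([320, 414], 0.56), ([355, 463], 0.39)]
scene square_l_heel [([324, 388], 0.92), ([317, 496], 0.9)]
scene square_base_open [([265, 266], 0.57)]
scene stand [([345, 435], 0.81), ([199, 186], 0.43)]
scene stand_face [([337, 438], 0.62)]
scene putty_tin [([221, 208], 0.74)]
1.15
```

```bash
cat > h.py <<'E'
import numpy as np, cv2
from station import arm
def cloud(n,d=None,rgb=None):
    m=arm.camera_model(n)
    if d is None: rgb,d=arm.grab_frame(n)
    K,D,T=m["camera_matrix"],m["distortion"],m["world_from_camera"]
    v,u=np.mgrid[0:480,0:640].astype(np.float64)
    p=cv2.undistortPoints(np.stack([u.ravel(),v.ravel()],1)[:,None],K,D).reshape(480,640,2)
    P=np.dstack([p[...,0]*d,p[...,1]*d,d])
    W=P@T[:3,:3].T+T[:3,3]; W[d<=0]=np.nan
    return rgb,d,W
def proj(n,pts,m=None):
    m=m or arm.camera_model(n); T=np.linalg.inv(m["world_from_camera"])
    pc=np.asarray(pts)@T[:3,:3].T+T[:3,3]
    return cv2.projectPoints(pc,np.zeros(3),np.zeros(3),m["camera_matrix"],m["distortion"])[0].reshape(-1,2)
def crop(img,name,r0,r1,c0,c1,k=4):
    cv2.imwrite(name,cv2.resize(img[r0:r1,c0:c1,::-1],None,fx=k,fy=k,interpolation=cv2.INTER_NEAREST))
E
python3 - <<'E'
from h import *
for n,px in (("top",[(280,290),(268,316),(290,314),(290,292),(246,300),(278,427),(278,500),(250,430),(250,505),(262,465),(240,465),(255,465),(285,465),(260,400)]),("scene",[(258,287),(264,303),(278,283),(323,390),(380,470),(300,400),(355,490),(320,450),(350,440)])):
    rgb=cv2.imread(f"pics/{n}0.png")[:,:,::-1]; d=np.load(f"pics/{n}0.npy")
    _,_,W=cloud(n,d,rgb)
    np.save(f"pics/{n}W.npy",W)
    for p in px: print(n,p,np.round(W[p],4),rgb[p])
    if n=="top":
        crop(rgb,"pics/t_base.png",230,320,250,400,5); crop(rgb,"pics/t_stand.png",160,310,390,540,5)
    else: crop(rgb,"pics/s_stand.png",270,420,360,550,4)
E
```

```text
top (280, 290) [ 0.4618  0.1545 -0.0012] [167 126  93]
top (268, 316) [0.4937 0.0762 0.0272] [46 40 40]
top (290, 314) [0.43   0.0838 0.0182] [222 210 194]
top (290, 292) [0.432  0.149  0.0019] [162 123  89]
top (246, 300) [0.5606 0.1217 0.0198] [74 54 33]
top (278, 427) [ 0.4543 -0.2396  0.0583] [23 18 22]
top (278, 500) [ 0.448  -0.4481  0.0633] [42 38 39]
top (250, 430) [ 0.5325 -0.2476  0.0781] [107  80  50]
top (250, 505) [ 0.5261 -0.4605  0.0823] [100  74  47]
top (262, 465) [ 0.4967 -0.3506  0.0625] [198 150  93]
top (240, 465) [ 0.5565 -0.3441  0.0933] [202 152  94]
top (255, 465) [ 0.5159 -0.3482  0.0732] [198 149  93]
top (285, 465) [ 0.4316 -0.3554  0.0357] [124  75  38]
top (260, 400) [ 0.5122 -0.1759  0.0029] [116  91  70]
scene (258, 287) [0.4844 0.1275 0.0128] [229 229 216]
scene (264, 303) [0.4875 0.0676 0.0261] [125 118 113]
scene (278, 283) [0.4227 0.0841 0.0093] [109 108  97]
scene (323, 390) [ 0.4529 -0.2421  0.0629] [72 63 52]
scene (380, 470) [ 0.4413 -0.4511  0.0626] [70 62 53]
scene (300, 400) [ 0.5123 -0.2287  0.0827] [218 218 200]
scene (355, 490) [ 0.5103 -0.4583  0.0837] [221 222 207]
scene (320, 450) [ 0.5361 -0.3493  0.0855] [220 188 135]
scene (350, 440) [ 0.4667 -0.3671  0.0603] [218 218 200]
```

View pics/t_base.png

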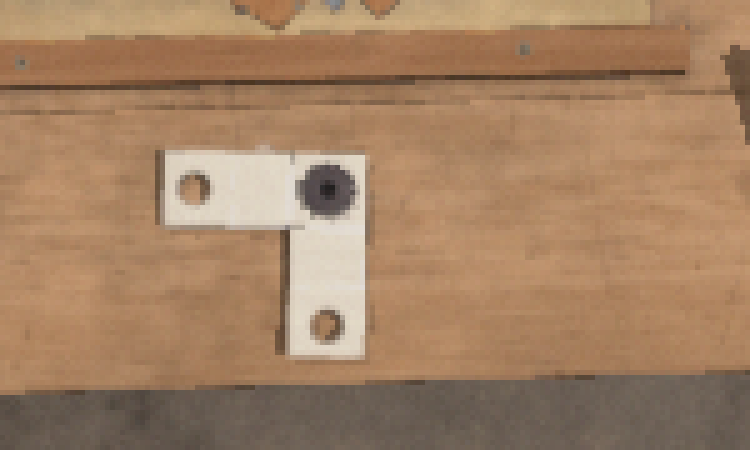

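View pics/s_stand.png

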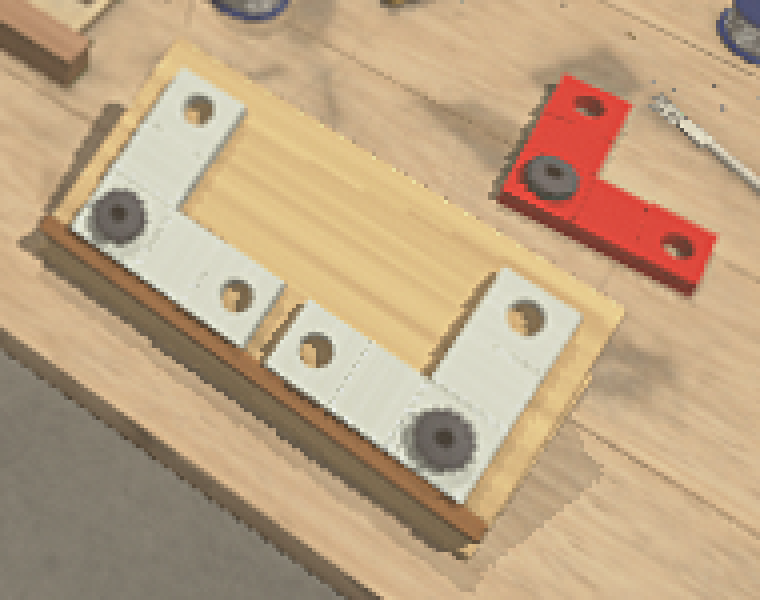

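View pics/t_stand.png

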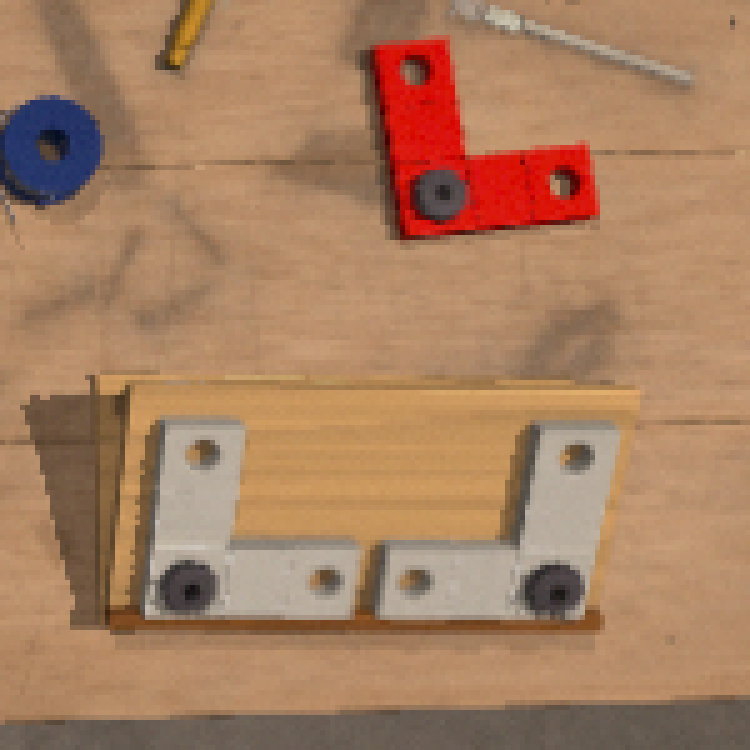

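```bash
cat > fit.py <<'E'
from h import *
from scipy.optimize import minimize
L=np.array([[-60,-60],[60,-60],[60,-15],[-15,-15],[-15,60],[-60,60]])/1000.
def Rz(a): c,s=np.cos(a),np.sin(a); return np.array([[c,-s,0],[s,c,0],[0,0,1.]])
def Ry(a): c,s=np.cos(a),np.sin(a); return np.array([[c,0,s],[0,1,0],[-s,0,c]])
def circ(cx,cy,r,z): t=np.linspace(0,2*np.pi,24,endpoint=False); return np.stack([cx+r*np.cos(t),cy+r*np.sin(t),0*t+z],1)
def poly(shape,uv,off,S=8):
    m=np.zeros(shape,np.uint8)
    cv2.fillPoly(m,[np.round(((uv-off+0.5)*S-0.5)*16).astype(np.int32)],255,shift=4); return m
def make(views,pose,box):
    """views: list of (rgb,model,roi(r0,r1,c0,c1)); pose(p)->R,t"""
    def cost(p):
        R,t=pose(p); tot=0
        for rgb,m,(r0,r1,c0,c1) in views:
            S=6; h,w=(r1-r0)*S,(c1-c0)*S; off=np.array([c0,r0])
            pr=lambda q: proj(None,np.asarray(q)@R.T+t,m)
            top=poly((h,w),pr(np.c_[L,np.full(6,.014)]),off,S)
            ig=poly((h,w),pr(circ(.0375,-.0375,.012,.014)),off,S)|poly((h,w),pr(circ(-.0375,.0375,.012,.014)),off,S)
            for z in (.014,.02,.025): ig|=poly((h,w),pr(circ(-.0375,-.0375,.0165,z)),off,S)
            a=cv2.resize(top,(c1-c0,r1-r0),interpolation=cv2.INTER_AREA)/255.
            g=cv2.resize(ig,(c1-c0,r1-r0),interpolation=cv2.INTER_AREA)/255.
            b=rgb[r0:r1,c0:c1,2].astype(float)
            hi=np.percentile(b,97); lo=np.median(b[a<.02]) if (a<.02).any() else 100
            s=np.clip((b-lo)/(hi-lo),0,1)
            wgt=(g<.01)
            tot+=np.mean(wgt*(s-a)**2)
        return tot
    return cost
def run(views,pose,p0,step):
    c=make(views,pose,None); p0=np.array(p0,float)
    sim=np.vstack([p0]+[p0+np.eye(len(p0))[i]*step[i] for i in range(len(p0))])
    r=minimize(c,p0,method="Nelder-Mead",options=dict(initial_simplex=sim,xatol=1e-5,fatol=1e-7,maxiter=400))
    return r.x,r.fun,c(p0)
def flat(z): return lambda p:(Rz(p[2]),np.array([p[0],p[1],z]))
def tilt(off): # p x,y,z,heading
    return lambda p:(Rz(p[3])@Ry(-np.pi/6)@Rz(off),np.array([p[0],p[1],p[2]]))
E
cat > f1.py <<'E'
from fit import *
im={n:cv2.imread(f"pics/{n}0.png")[:,:,::-1] for n in ("top","scene")}
mod={n:arm.camera_model(n) for n in ("top","scene")}
def rois(R,t):
    out={}
    for n in im:
        uv=proj(n,np.c_[L,np.full(6,.014)]@R.T+t,mod[n]); a=uv.min(0)-5;b=uv.max(0)+5
        out[n]=(int(a[1]),int(b[1]),int(a[0]),int(b[0]))
    return out
for name,pose,p0,st in (("base",flat(0),[.457,.105,1.57],[.008,.008,.06]),
   ("l",tilt(-np.pi/2),[.49,-.28,.066,0],[.008,.008,.005,.06]),("r",tilt(0),[.49,-.42,.066,0],[.008,.008,.005,.06])):
    ro=rois(*pose(p0)); 
    for sel in (("top","scene"),("top",),("scene",)):
        x,f,f0=run([(im[n],mod[n],ro[n]) for n in sel],pose,p0,st)
        if sel==("top","scene"): x,f,_=run([(im[n],mod[n],ro[n]) for n in sel],pose,x,np.array(st)/3); best=x
        print(name,sel,np.round(x,4),round(f,5),round(f0,5))
    R,t=pose(best)
    for n in im:
        o=cv2.resize(im[n],None,fx=3,fy=3) if 0 else im[n]
        k=5; r0,r1,c0,c1=ro[n]; c=np.ascontiguousarray(cv2.resize(im[n][r0:r1,c0:c1,::-1],None,fx=k,fy=k,interpolation=cv2.INTER_NEAREST))
        for q,col in ((np.c_[L,np.full(6,.014)],(0,0,255)),(circ(-.0375,-.0375,.015,.025),(0,255,0))):
            uv=proj(n,q@R.T+t,mod[n]); cv2.polylines(c,[np.round((uv-[c0,r0]+.5)*k).astype(np.int32)],True,col,1)
        cv2.imwrite(f"pics/fit_{name}_{n}.png",c)
ims=[cv2.imread(f"pics/fit_{a}_{n}.png") for a in ("base","l","r") for n in ("top","scene")]
H=300; ims=[cv2.resize(i,(260,H)) for i in ims]
cv2.imwrite("pics/fit.png",np.vstack([np.hstack(ims[0::2]),np.hstack(ims[1::2])]))
E
python3 f1.py
```

```text
base ('top', 'scene') [0.4589 0.1175 1.5199] 0.01582 0.24192
base ('top',) [0.4593 0.1174 1.5297] 0.00667 0.13853
base ('scene',) [0.4575 0.1178 1.5275] 0.00578 0.10339
l ('top', 'scene') [ 0.4986 -0.2797  0.0568 -0.0304] 0.0373 0.14479
l ('top',) [ 0.4989 -0.278   0.0676 -0.0394] 0.01229 0.11265
l ('scene',) [ 0.491  -0.2819  0.0666 -0.0348] 0.01968 0.03214
r ('top', 'scene') [ 0.4926 -0.4159  0.0583 -0.0304] 0.04608 0.17957
r ('top',) [ 0.494  -0.4138  0.0653 -0.0406] 0.01513 0.09851
r ('scene',) [ 0.484  -0.4162  0.0699 -0.0464] 0.02546 0.08106
```

View pics/fit.png

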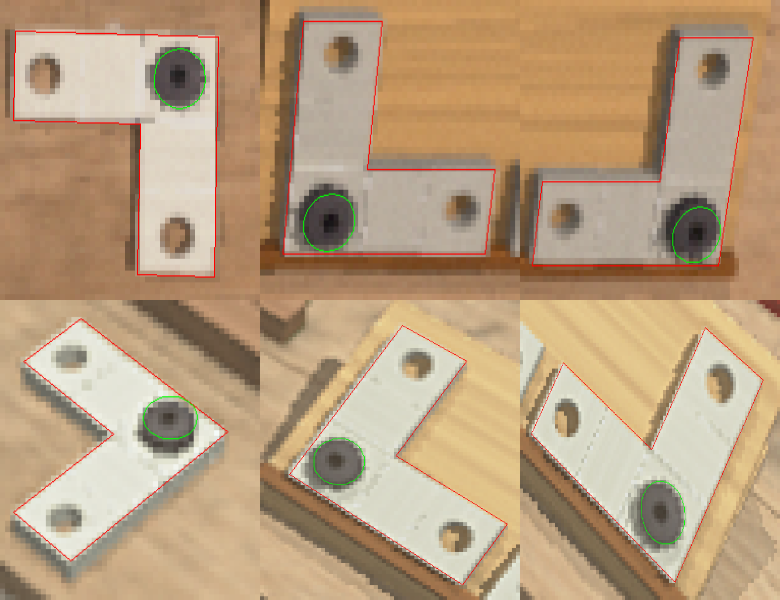

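Emit:
carry_out:
  targets:
    - [[0,0,0.98,0,0,0,1],[0,0,0.98,0,0,0,1],[0,0,0.98,0,0,0,1],[0,0,0.98,0,0,0,1],[0,0,0.98,0,0,0,1],[0,0,0.98,0,0,0,1],[0,0,0.98,0,0,0,1],[0,0,0.98,0,0,0,1],[0,0,0.98,0,0,0,1],[0,0,0.98,0,0,0,1],[0,0,0.98,0,0,0,1],[0,0,0.98,0,0,0,1],[0,0,0.98,0,0,0,1],[0,0,0.98,0,0,0,1],[0,0,0.98,0,0,0,1],[0,0,0.98,0,0,0,1],[0,0,0.98,0,0,0,1],[0,0,0.98,0,0,0,1],[0,0,0.98,0,0,0,1],[0,0,0.98,0,0,0,1]]

```text
t: 3.65
eef_pos: [0.2813, 0.6136, 0.4046]
ee_rot: [-3.142, 0.0, 3.112]
force: [-0.3, 0.0, 0.6]
width: 0.0873
```

Emit:
carry_out:
  targets:
    - [[0,0,0,-0.8,-1,0,1],[0,0,0,-0.8,-1,0,1],[0,0,0,-0.8,-1,0,1],[0,0,0,-0.8,-1,0,1],[0,0,0,-0.8,-1,0,1],[0,0,0,-0.8,-1,0,1],[0,0,0,-0.8,-1,0,1],[0,0,0,-0.8,-1,0,1],[0,0,0,0,-1,0,1],[0,0,0,0,-1,0,1],[0,0,0,0,-1,0,1],[0,0,0,0,-1,0,1],[0,0,0,0,-1,0,1],[0,0,0,0,-1,0,1],[0,0,0,0,-1,0,1],[0,0,0,0,-1,0,1],[0,0,0,0,-1,0,1],[0,0,0,0,-1,0,1],[0,0,0,0,-1,0,1],[0,0,0,0,-1,0,1]]

```text
t: 6.15
eef_pos: [0.4286, 0.1081, 0.4047]
ee_rot: [3.142, 0.0, 3.117]
force: [0.1, -0.3, 0.6]
width: 0.0874
```

```bash
cat > snap.py <<'E'
import sys,pickle
from h import *
m=arm.camera_model("wrist"); rgb,d=arm.grab_frame("wrist")
pickle.dump((rgb,d,m,arm.get_state()),open(f"pics/{sys.argv[1]}.pkl","wb"))
cv2.imwrite(f"pics/{sys.argv[1]}.png",rgb[:,:,::-1]); 
s=arm.get_state();print(s["t"],s["eef_pos"],s["ee_rot"])
E
python3 snap.py w1
```

```text
6.2 [0.42802236 0.106293   0.40460033] [-3.14106162e+00 -5.63404531e-04  3.11628396e+00]
```

View pics/w1.png

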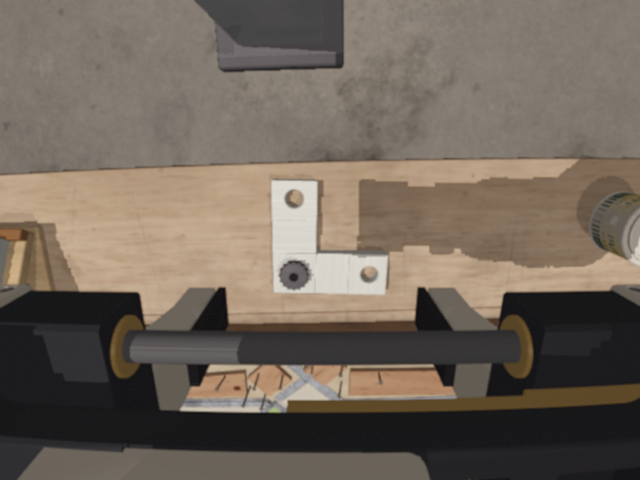

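Emit:
carry_out:
  targets:
    - [[0,0,0,-0.2,-1,0,1],[0,0,0,-0.2,-1,0,1],[0,0,0,-0.2,-1,0,1],[0,0,0,-0.2,-1,0,1],[0,0,0,-0.2,-1,0,1],[0,0,0,-0.2,-1,0,1],[0,0,0,-0.2,-1,0,1],[0,0,0,-0.2,-1,0,1],[0,0,0,-0.2,-1,0,1],[0,0,0,-0.2,-1,0,1],[0,0,0,-0.2,-1,0,1],[0,0,0,-0.2,-1,0,1],[0,0,0,-0.2,-1,0,1],[0,0,0,-0.2,-1,0,1],[0,0,0,-0.2,-1,0,1],[0,0,0,-0.2,-1,0,1],[0,0,0,0,-1,0,1],[0,0,0,0,-1,0,1],[0,0,0,0,0,0,1],[0,0,0,0,0,0,1]]

```text
t: 8.7
eef_pos: [0.4971, -0.3423, 0.4044]
ee_rot: [3.141, -0.0, 3.116]
force: [-0.3, -0.8, 0.3]
width: 0.0877
```

```bash
python3 snap.py w2
```

```text
8.75 [ 0.49723916 -0.34194437  0.40459301] [ 3.14141312e+00 -1.97613787e-04  3.11663973e+00]
```

View pics/w2.png

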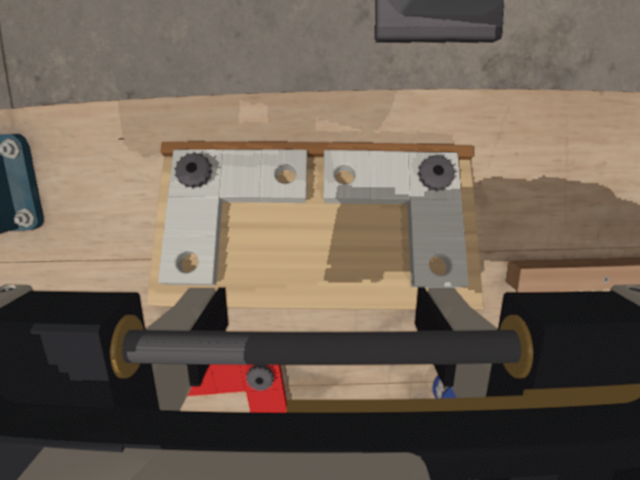

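```bash
cat > fit2.py <<'E'
from fit import *
import pickle
def sil(R,t,m,shape,off,S):
    pr=lambda q: proj(None,np.asarray(q)@R.T+t,m)
    T=pr(np.c_[L,np.full(6,.014)]);B=pr(np.c_[L,np.zeros(6)])
    a=poly(shape,T,off,S)|poly(shape,B,off,S)
    for i in range(6):
        j=(i+1)%6; a|=poly(shape,np.array([T[i],T[j],B[j],B[i]]),off,S)
    ig=np.zeros(shape,np.uint8)
    for c in ((.0375,-.0375),(-.0375,.0375)):
        ig|=poly(shape,pr(circ(*c,.012,.014)),off,S)
    for z in (.014,.02,.025): ig|=poly(shape,pr(circ(-.0375,-.0375,.0165,z)),off,S)
    return a,ig
def feat(rgb,roi):
    r0,r1,c0,c1=roi; x=rgb[r0:r1,c0:c1].astype(float)
    return 1-np.clip((x[...,0]-x[...,2])/np.maximum(x[...,0],1)/.36,0,1)   # low-chroma -> 1
def cost(p,pose,views,tr=(0,0)):
    R,t=pose(p); tot=0
    for rgb,m,roi,f in views:
        r0,r1,c0,c1=roi; S=6
        a,g=sil(R,t,m,((r1-r0)*S,(c1-c0)*S),np.array([c0,r0]),S)
        a=cv2.resize(a,(c1-c0,r1-r0),interpolation=cv2.INTER_AREA)/255.
        g=cv2.resize(g,(c1-c0,r1-r0),interpolation=cv2.INTER_AREA)/255.
        s=np.clip((f-np.percentile(f,10))/(np.percentile(f,92)-np.percentile(f,10)),0,1)
        s=np.clip((s-.3)/.4,0,1)
        tot+=np.mean((g<.01)*(s-a)**2)
    return tot
def run2(views,pose,p0,step):
    p0=np.array(p0,float)
    for k in (1,.4,.15):
        sim=np.vstack([p0]+[p0+np.eye(len(p0))[i]*step[i]*k for i in range(len(p0))])
        r=minimize(cost,p0,args=(pose,views),method="Nelder-Mead",options=dict(initial_simplex=sim,xatol=1e-5,fatol=1e-7,maxiter=300)); p0=r.x
    return r.x,r.fun
def roi(R,t,m,pad=5):
    uv=proj(None,np.vstack([np.c_[L,np.full(6,.014)],np.c_[L,np.zeros(6)]])@R.T+t,m); a=uv.min(0)-pad;b=uv.max(0)+pad
    return (int(a[1]),int(b[1]),int(a[0]),int(b[0]))
def view(rgb,m,R,t,pad=5):
    r=roi(R,t,m,pad); return (rgb,m,r,feat(rgb,r))
def overlay(rgb,m,R,t,name,k=4,pad=8):
    r0,r1,c0,c1=roi(R,t,m,pad)
    c=np.ascontiguousarray(cv2.resize(rgb[r0:r1,c0:c1,::-1],None,fx=k,fy=k,interpolation=cv2.INTER_NEAREST))
    for q,col in ((np.c_[L,np.full(6,.014)],(0,0,255)),(np.c_[L,np.zeros(6)],(255,0,0)),(circ(-.0375,-.0375,.015,.025),(0,255,0))):
        uv=proj(None,q@R.T+t,m); cv2.polylines(c,[np.round((uv-[c0,r0]+.5)*k).astype(np.int32)],True,col,1)
    cv2.imwrite(name,c); return c
E
cat > f2.py <<'E'
from fit2 import *
im={n:cv2.imread(f"pics/{n}0.png")[:,:,::-1] for n in ("top","scene")}
mod={n:arm.camera_model(n) for n in ("top","scene")}
w1=pickle.load(open("pics/w1.pkl","rb")); w2=pickle.load(open("pics/w2.pkl","rb"))
out=[]
def tz(off): # z tied: stand-plane free
    return tilt(off)
for name,pose,p0,st,w in (("base",flat(0),[.459,.1175,1.525],[.004,.004,.02],w1),
   ("l",tilt(-np.pi/2),[.495,-.28,.064,-.035],[.006,.004,.004,.02],w2),("r",tilt(0),[.489,-.415,.065,-.035],[.006,.004,.004,.02],w2)):
    R,t=pose(p0); V={"wrist":view(w[0],w[2],R,t,8)}
    for n in im: V[n]=view(im[n],mod[n],R,t,8)
    for sel in (("wrist",),("top",),("scene",),("wrist","top"),("wrist","top","scene")):
        x,f=run2([V[n] for n in sel],pose,p0,st); print(name,sel,np.round(x,4),round(f,5),flush=True)
        if sel==("wrist",): out.append(overlay(w[0],w[2],*pose(x),f"pics/o_{name}.png"))
H=max(o.shape[0] for o in out)
o=np.hstack([cv2.copyMakeBorder(o,0,H-o.shape[0],0,4,0) for o in out]); cv2.imwrite("pics/o_all.png",o if o.shape[1]<800 else cv2.resize(o,None,fx=.5,fy=.5)); 
E
python3 f2.py
```

```text
base ('wrist',) [0.459  0.1181 1.5259] 0.00594
base ('top',) [0.4598 0.1179 1.527 ] 0.01614
base ('scene',) [0.4583 0.1185 1.5285] 0.01351
base ('wrist', 'top') [0.4591 0.1179 1.5279] 0.02344
base ('wrist', 'top', 'scene') [0.459  0.118  1.5271] 0.03782
l ('wrist',) [ 0.4961 -0.2793  0.0608 -0.0402] 0.01117
l ('top',) [ 0.4967 -0.2792  0.063  -0.026 ] 0.02759
l ('scene',) [ 0.496  -0.2784  0.059  -0.0299] 0.02234
l ('wrist', 'top') [ 0.4961 -0.2793  0.0613 -0.0371] 0.03995
l ('wrist', 'top', 'scene') [ 0.4961 -0.2791  0.0597 -0.0379] 0.06447
r ('wrist',) [ 0.4911 -0.4151  0.0597 -0.0393] 0.00785
r ('top',) [ 0.4929 -0.415   0.063  -0.0228] 0.02736
r ('scene',) [ 0.4867 -0.4157  0.0649 -0.0334] 0.02967
r ('wrist', 'top') [ 0.4914 -0.4153  0.0599 -0.0369] 0.03958
r ('wrist', 'top', 'scene') [ 0.4913 -0.4153  0.0591 -0.0408] 0.06937
```

```bash
python3 - <<'E'
import pickle
from h import *
rgb,d,m,s=pickle.load(open("pics/w2.pkl","rb"))
K,D,T=m["camera_matrix"],m["distortion"],m["world_from_camera"]
v,u=np.mgrid[0:480,0:640].astype(float)
p=cv2.undistortPoints(np.stack([u.ravel(),v.ravel()],1)[:,None],K,D).reshape(480,640,2)
W=np.dstack([p[...,0]*d,p[...,1]*d,d])@T[:3,:3].T+T[:3,3]
def pl(r0,r1,c0,c1,lab,W=W):
    q=W[r0:r1,c0:c1].reshape(-1,3); q=q[np.isfinite(q[:,0])]
    c=np.median(q,0); 
    A=np.c_[q[:,:2]-c[:2],np.ones(len(q))]; k,*_=np.linalg.lstsq(A,q[:,2],rcond=None)
    r=q[:,2]-A@k; print(lab,c.round(4),"slope deg",np.degrees(np.arctan(np.hypot(k[0],k[1]))).round(2),"dir",np.arctan2(k[1],k[0]).round(3),"z at c",k[2].round(4),"rms",r.std().round(4))
pl(215,295,240,320,"face");pl(155,195,225,270,"r leg");pl(200,245,172,210,"r upleg");pl(200,245,420,455,"l upleg");pl(160,195,365,410,"l leg");pl(110,130,200,400,"bench")
for n in("top","scene"):
    Wn=np.load(f"pics/{n}W.npy")
    if n=="top": pl(240,262,445,485,"top face",Wn); pl(225,233,420,500,"top bench",Wn)
    else: pl(320,335,430,455,"scene face",Wn)
E
```

```text
face [ 0.521  -0.3773  0.0758] slope deg 12.03 dir 0.527 z at c 0.0769 rms 0.0211
r leg [ 0.4537 -0.4047  0.0539] slope deg 38.46 dir 1.655 z at c 0.0553 rms 0.0231
r upleg [ 0.49  -0.452  0.076] slope deg 49.29 dir 1.703 z at c 0.0768 rms 0.0175
l upleg [ 0.4958 -0.2418  0.0744] slope deg 39.43 dir -1.511 z at c 0.075 rms 0.0144
l leg [ 0.4591 -0.2822  0.0542] slope deg 35.37 dir -1.969 z at c 0.0556 rms 0.0224
bench [ 0.407  -0.3594 -0.0007] slope deg 37.2 dir -0.013 z at c 0.0012 rms 0.0268
top face [ 0.5281 -0.3453  0.0798] slope deg 29.8 dir -0.029 z at c 0.0796 rms 0.0025
top bench [ 6.029e-01 -3.624e-01  6.000e-04] slope deg 0.45 dir 0.356 z at c 0.0006 rms 0.0026
scene face [ 0.5163 -0.3423  0.073 ] slope deg 27.9 dir -0.059 z at c 0.0728 rms 0.0021
```

View pics/o_all.png

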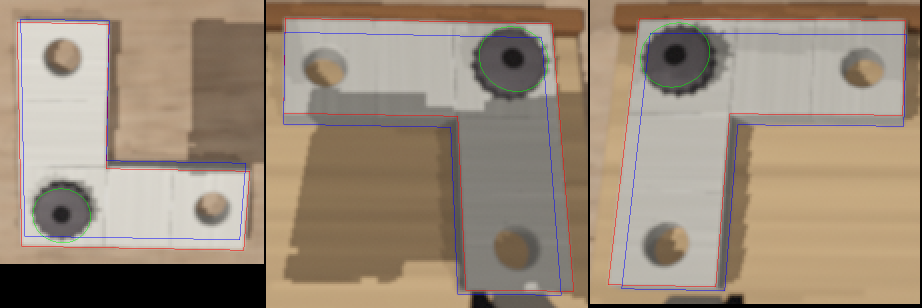

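```bash
cat > cmd.py <<'E'
import json,sys,numpy as np
from scipy.spatial.transform import Rotation as Ro
F="cmd.json"
def load():
    j=json.load(open(F)); return np.array(j["p"]),np.array(j["R"])
def save(p,R): json.dump(dict(p=list(p),R=[list(r) for r in R]),open(F,"w"))
def apply(rows,p,R):
    for r in rows:
        p=p+R@np.array(r[3:6])*.025; R=R@Ro.from_rotvec(np.radians(8)*np.array(r[:3])).as_matrix()
    return p,R
def need(p,R,pt,Rt,lab=""):
    rv=Ro.from_matrix(R.T@Rt).as_rotvec()/np.radians(8); print(lab,"turn",rv.round(3),"shift(after turn frame)",(Rt.T@(pt-p)/.025).round(3),"(before)",(R.T@(pt-p)/.025).round(3))
F3=np.array([[-1,0,0],[0,1,0],[0,0,-1.]])
def Rz(a): return Ro.from_euler("z",a).as_matrix()
def Ry(a): return Ro.from_euler("y",a).as_matrix()
G=.1593
E
cat > tg.py <<'E'
from cmd import *
h=-.036; S=Rz(h)@Ry(-np.pi/6)
ol=np.array([.4961,-.2792,.0600]); orr=np.array([.4913,-.4152,.0598])
# grasp pts in stand axes
gl=ol+S@[0,.0375,.0217]; gr=orr+S@[0,-.0375,.0217]
Rg=S@F3
pl=gl-Rg[:,2]*G; prr=gr-Rg[:,2]*G
pre=lambda p,d: p-Rg[:,2]*d
E
sed -i 's/from cmd import/from cmdlib import/' tg.py; mv cmd.py cmdlib.py
python3 - <<'E'
from tg import *
R=Ro.from_euler("xyz",[np.pi,0,3.1165]).as_matrix(); p=np.array([.4971,-.3417,.4046]); save(p,R)
print(pl,Rg)
need(p,R,pre(pl,.08),Rg,"pre"); need(p,R,pl,Rg,"grasp")
E
```

```text
[ 0.40700835 -0.238467    0.2167506 ] [[-0.86546428  0.03599222  0.49967603]
 [ 0.03117018  0.99935207 -0.01799611]
 [-0.5         0.         -0.8660254 ]]
pre turn [ 0.02  -3.75   0.076] shift(after turn frame) [7.005 3.997 1.432] (before) [5.306 4.055 4.743]
grasp turn [ 0.02  -3.75   0.076] shift(after turn frame) [7.005 3.997 4.632] (before) [3.706 4.038 7.514]
```

Emit:
carry_out:
  targets:
    - [[0,-0.95,0.08,0,0,0,1],[0,-0.95,0,0,0,0,1],[0,-0.95,0,0,0,0,1],[0,-0.9,0,0,0,0,1],[0,0,0,1,0.6,0.2,1],[0,0,0,1,0.6,0.2,1],[0,0,0,1,0.6,0.2,1],[0,0,0,1,0.6,0.2,1],[0,0,0,1,0.6,0.2,1],[0,0,0,1,0.5,0.2,1],[0,0,0,1,0.5,0.2,1],[0,0,0,0,0,0,1],[0,0,0,0,0,0,1]]

```text
t: 10.38
eef_pos: [0.3678, -0.2371, 0.2877]
ee_rot: [3.141, 0.525, 3.107]
force: [0.3, -0.4, 0.6]
width: 0.0877
```

```bash
python3 snap.py w3; python3 - <<'E'
from tg import *
p,R=load()
rows=[[0,-.95,.08,0,0,0],[0,-.95,0,0,0,0],[0,-.95,0,0,0,0],[0,-.9,0,0,0,0]]+[[0,0,0,1,.6,.2]]*5+[[0,0,0,1,.5,.2]]*2
p,R=apply(rows,p,R); save(p,R); print(p,Ro.from_matrix(R).as_euler("xyz"))
need(p,R,pl,Rg)
E
```

```text
10.425 [ 0.36800802 -0.23723568  0.28777592] [3.14132368 0.52528041 3.10629674]
[ 0.36675857 -0.23682281  0.28686348] [3.14073848 0.52359588 3.10493553]
 turn [ 0.004 -0.    -0.004] shift(after turn frame) [ 0.007 -0.008  3.234] (before) [ 0.007 -0.009  3.234]
```

View pics/w3.png

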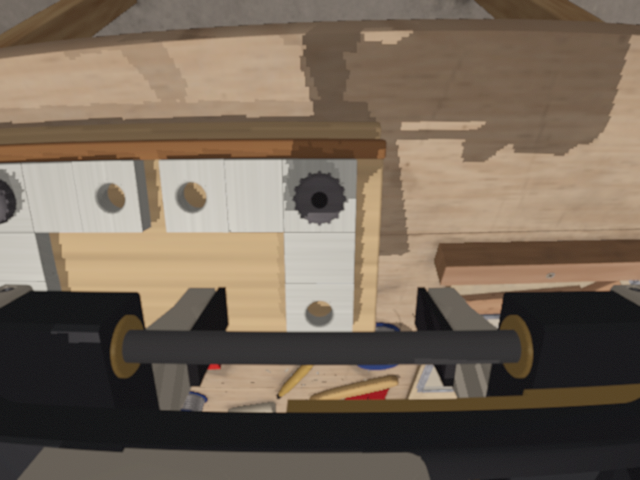

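Emit:
carry_out:
  targets:
    - [[0,0,0,0,0,0.8,1],[0,0,0,0,0,0.8,1],[0,0,0,0,0,0.7,1],[0,0,0,0,0,0.5,1],[0,0,0,0,0,0.3,1],[0,0,0,0,0,0.1,1],[0,0,0,0,0,0,1]]
  squeeze: 40

```text
t: 11.3
eef_pos: [0.4073, -0.2387, 0.2178]
ee_rot: [3.141, 0.524, 3.105]
force: [-0.8, 0.8, -0.9]
width: 0.0878
```

Emit:
carry_out:
  targets:
    - [[0,0,0,0,0,0,0],[0,0,0,0,0,0,0],[0,0,0,0,0,0,-0.4],[0,0,0,0,0,0,-0.4],[0,0,0,0,0,0,-0.4],[0,0,0,0,0,0,-0.4]]

```text
t: 12.05
eef_pos: [0.4072, -0.2387, 0.2177]
ee_rot: [3.141, 0.524, 3.105]
force: [-0.9, -0.2, 1.2]
width: 0.0447
```

```bash
python3 snap.py w4
```

```text
12.1 [ 0.40721411 -0.23867538  0.21773501] [3.14082518 0.52383622 3.10514665]
```

View pics/w4.png

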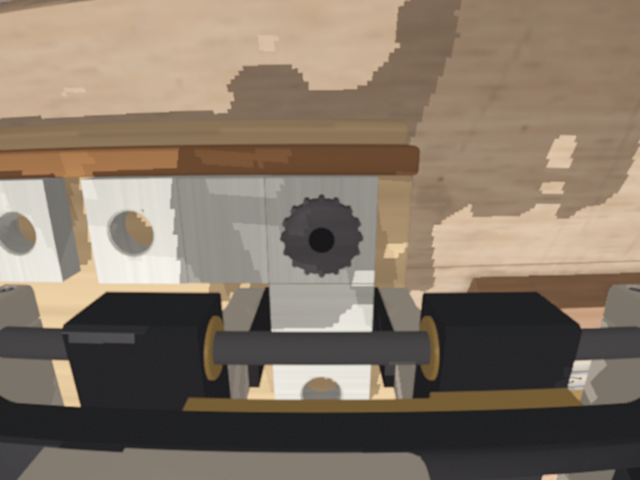

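Emit:
carry_out:
  targets:
    - [[0,0,0,0,0,-0.2,-0.4],[0,0,0,0,0,-0.4,-0.4],[0,0,0,0,0,-0.8,-0.4],[0,0,0,0,0,-0.9,-0.4],[0,0,0,0,0,-0.9,-0.4],[0,0.6,0,0,0,0,-0.4],[0,0.8,0,0,0,0,-0.4],[0,0.8,0,0,0,0,-0.4],[0,0.8,0,0,0,0,-0.4],[0,0.75,0,0,0,0,-0.4],[0,0,0,0,0,0,-0.4],[0,0,0,0,0,0,-0.4]]

```text
t: 13.6
eef_pos: [0.3667, -0.2372, 0.2869]
ee_rot: [3.141, 0.002, 3.105]
force: [-0.0, 0.1, -3.3]
width: 0.0444
```

```bash
python3 snap.py w5; python3 - <<'E'
from tg import *
p,R=load()
rows=[[0,0,0,0,0,3.2],[0,0,0,0,0,-3.2],[0,3.75,0,0,0,0]]
p,R=apply(rows,p,R); save(p,R); print(p,Ro.from_matrix(R).as_euler("xyz"))
E
```

```text
13.65 [ 0.3666026  -0.23719222  0.28695931] [3.14086610e+00 1.78060068e-03 3.10524315e+00]
[ 0.36675857 -0.23682281  0.28686348] [ 3.14085292e+00 -2.74140977e-06  3.10536262e+00]
```

View pics/w5.png

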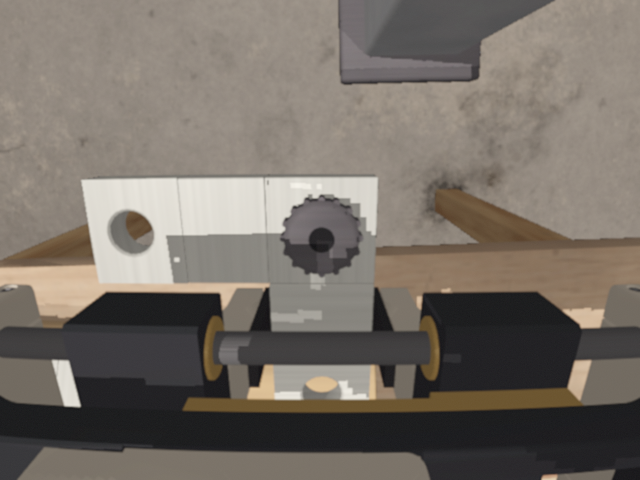

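```bash
python3 - <<'E'
from h import *
im=cv2.imread("pics/w5.png")[:,:,::-1]
a=[im[165:195,75:105],im[165:195,360:390],im[270:300,85:115],im[270:300,255:285]]
o=np.hstack([cv2.resize(np.ascontiguousarray(x[:,:,::-1]),None,fx=6.6,fy=6.6,interpolation=cv2.INTER_NEAREST) for x in a])
cv2.imwrite("pics/c5.png",o)
E
```

```text
(no output)
```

View pics/c5.png

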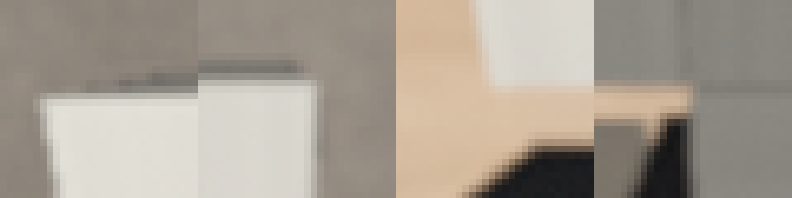

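```bash
cat > ingrip.py <<'E'
from h import *
import pickle
from scipy.optimize import least_squares
from scipy.spatial.transform import Rotation as Ro
def ingrip(pk,own,px,yaw0,p0,full=False):
    """object pose in tool frame; object z = -tool z ; params: x,y,z of origin(underside) in tool frame, yaw of object about tool -z ..."""
    rgb,d,m,s=pickle.load(open(pk,"rb"))
    T=np.eye(4);T[:3,:3]=Ro.from_euler("xyz",s["ee_rot"]).as_matrix();T[:3,3]=s["eef_pos"]
    tc=np.linalg.inv(T)@m["world_from_camera"]; mm=dict(m,world_from_camera=tc)
    F=np.diag([1,-1,-1.])  # flip
    def Rq(p): 
        r=F@Ro.from_euler("z",yaw0+p[3]).as_matrix()
        return Ro.from_euler("xy",p[4:6]).as_matrix()@r if len(p)>4 else r
    f=lambda p:(proj(None,np.c_[own,np.full(len(own),.014)]@Rq(p).T+p[:3],mm)-px).ravel()
    r=least_squares(f,list(p0)+[0]+([0,0] if full else [])); return r.x,Rq(r.x),r.fun.reshape(-1,2)
E
python3 - <<'E'
from ingrip import *
own=np.array([[60,-60],[-60,-60],[60,-15],[-15,-15]])/1000.
px=np.array([[81,179],[377.4,176.9],[98.7,282.5],[269.3,282.5]])
# nominal: stand axes: F3 tool= stand(-x,y,-z); l at Rz(-90) in stand
# tool frame: x_t=-x_s, y_t=y_s
for full in (False,True):
    for y0 in (np.pi/2,):
        x,R,res=ingrip("pics/w5.pkl",own,px,y0,[0,-.0375,.181],full); print(np.round(x,4));print(R.round(3));print(res.round(1).tolist())
E
```

```text
[ 0.0003 -0.0361  0.1828  0.0019]
[[-0.002 -1.     0.   ]
 [-1.     0.002  0.   ]
 [ 0.     0.    -1.   ]]
[[-0.0, 0.3], [0.5, -0.3], [0.4, -0.3], [-0.9, 0.4]]
[ 0.     -0.0364  0.1836 -0.0024  0.0252 -0.0053]
[[ 0.003 -1.     0.005]
 [-1.    -0.002  0.025]
 [-0.025 -0.005 -1.   ]]
[[0.1, 0.2], [0.2, 0.0], [-0.1, 0.0], [-0.2, -0.2]]
```

```bash
cat > pl.py <<'E'
from tg import *
def target(ob,yaw,z,Rot,tt):
    Rt=Rz(yaw)@Rot.T; return np.array([*ob,z])-Rt@np.array(tt),Rt
Rot_l=np.array([[0,-1,0],[-1,0,0],[0,0,-1.]]); tl=[.0003,-.037,.182]
E
python3 - <<'E'
from pl import *
p,R=load()
pt,Rt=target((.459,.118),1.527-np.pi,.014,Rot_l,tl); print(pt,Ro.from_matrix(Rt).as_euler("xyz"))
need(p,R,pt+[0,0,.05],Rt,"hover"); 
E
```

```text
[0.46091966 0.15495139 0.196     ] [3.14159265 0.         3.09779633]
hover turn [ 0.005 -0.     0.054] shift(after turn frame) [-3.077 15.821  1.635] (before) [-3.196 15.796  1.646]
```

Emit:
carry_out:
  targets:
    - [[0,0,0.054,0,0,0,-0.4],[0,0,0,-0.2,0.5,0,-0.4],[0,0,0,-0.2,1,0,-0.4],[0,0,0,-0.2,1,0,-0.4],[0,0,0,-0.2,1,0,-0.4],[0,0,0,-0.2,1,0,-0.4],[0,0,0,-0.2,1,0,-0.4],[0,0,0,-0.2,1,0,-0.4],[0,0,0,-0.2,1,0,-0.4],[0,0,0,-0.2,1,0,-0.4],[0,0,0,-0.2,1,0,-0.4],[0,0,0,-0.2,1,0,-0.4],[0,0,0,-0.2,1,0.4,-0.4],[0,0,0,-0.2,1,0.4,-0.4],[0,0,0,-0.2,1,0.4,-0.4],[0,0,0,-0.2,1,0.4,-0.4],[0,0,0,-0.08,0.8,0,-0.4],[0,0,0,0,0.52,0,-0.4],[0,0,0,0,0,0,-0.4],[0,0,0,0,0,0,-0.4]]

```text
t: 16.15
eef_pos: [0.4611, 0.1542, 0.2474]
ee_rot: [3.141, -0.0, 3.098]
force: [0.3, 0.7, -2.1]
width: 0.0444
```

```bash
python3 snap.py w6; python3 - <<'E'
from pl import *
p,R=load()
rows=[[0,0,.054,0,0,0],[0,0,0,-3.08,15.82,1.6]]
p,R=apply(rows,p,R); save(p,R); print(p,Ro.from_matrix(R).as_euler("xyz"))
pt,Rt=target((.459,.118),1.527-np.pi,.014,Rot_l,tl); need(p,R,pt,Rt)
from h import *
a,b=arm.grab_frame("scene"); crop(a,"pics/s6.png",190,320,220,370,5)
E
```

```text
16.2 [0.46112946 0.15404706 0.24738916] [ 3.14082828e+00 -7.16765906e-05  3.09759074e+00]
[0.46099123 0.15495866 0.2471554 ] [ 3.14085296e+00 -8.31875919e-06  3.09782280e+00]
 turn [ 0.005 -0.     0.   ] shift(after turn frame) [ 0.003 -0.     2.046] (before) [ 3.000e-03 -2.000e-03  2.046e+00]
```

View pics/w6.png

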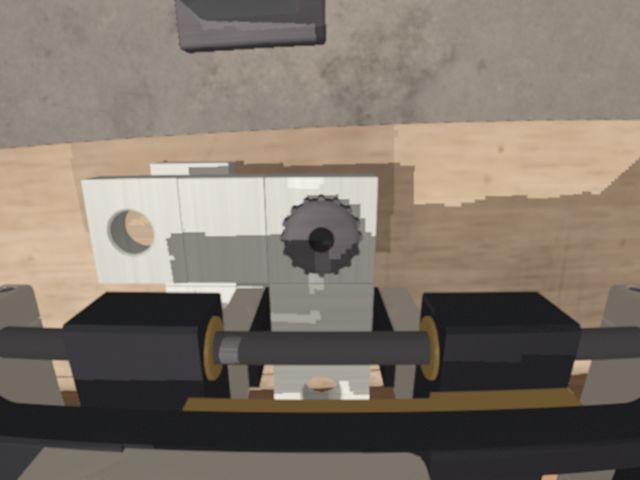

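View pics/s6.png

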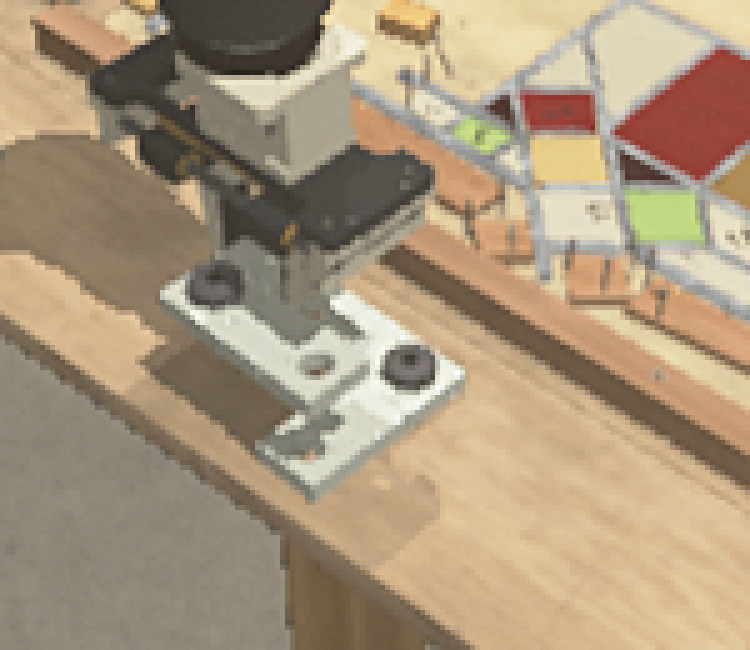

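Emit:
carry_out:
  targets:
    - [[0,0,0,0,0.03,0.5,-0.4],[0,0,0,0,0,0.7,-0.4],[0,0,0,0,0,0.4,-0.4],[0,0,0,0,0,0.2,-0.4],[0,0,0,0,0,0.1,-0.4],[0,0,0,0,0,0.04,-0.4],[0,0,0,0,0,0,-0.4]]

```text
t: 17.12
eef_pos: [0.4615, 0.1554, 0.199]
ee_rot: [3.141, 0.0, 3.098]
force: [0.3, -0.2, -2.9]
width: 0.0445
```

```bash
python3 snap.py w7; python3 - <<'E'
from h import *
a,b=arm.grab_frame("scene"); crop(a,"pics/s7.png",220,320,240,350,6); print(arm.get_state()["force"],arm.get_state()["moment"])
E
```

```text
17.175 [0.46147654 0.15540988 0.19902247] [3.14045121e+00 4.57813173e-04 3.09803431e+00]
[ 0.37834019 -0.55046925 -2.84530166] [ 0.05895241 -0.24505626 -0.05146338]
```

View pics/w7.png

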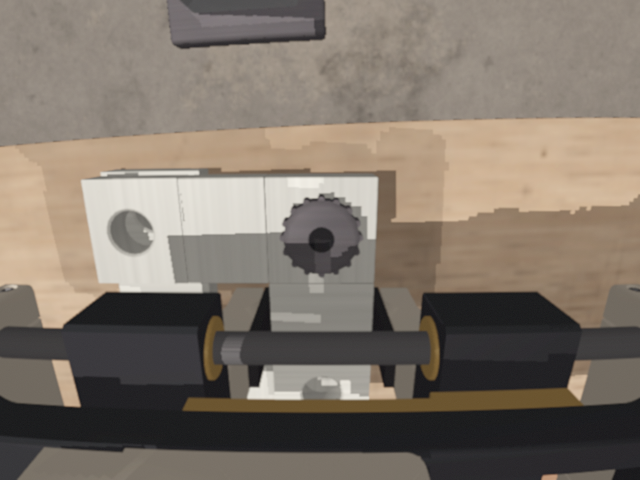

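View pics/s7.png

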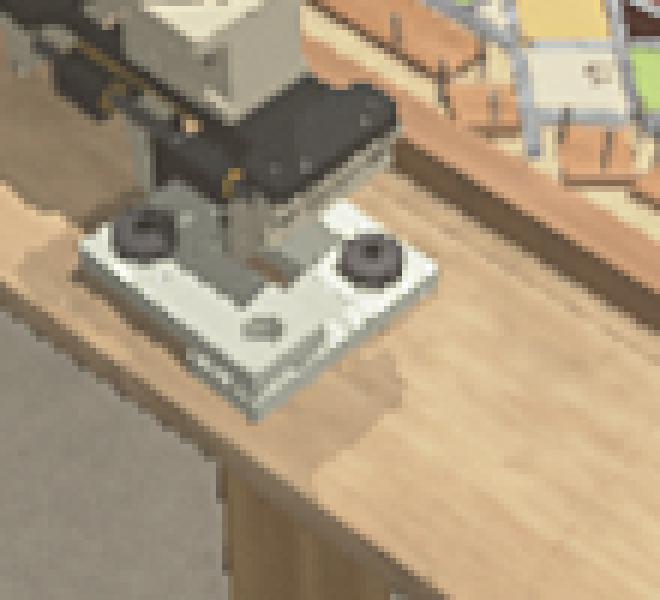

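```bash
python3 - <<'E'
from h import *
import pickle
from scipy.spatial.transform import Rotation as Ro
rgb,d,m,s=pickle.load(open("pics/w7.pkl","rb"))
yb=1.527; R=Ro.from_euler("z",yb).as_matrix(); t=np.array([.459,.118,0])
# base end of +y leg: own (-60,60),( -15,60) at z .014
print("base near end",proj(None,np.array([[-.06,.06,.014],[-.015,.06,.014],[-.015,.06,0]])@R.T+t,m).round(1))
R2=Ro.from_euler("z",yb-np.pi).as_matrix()
for dz in (.017,):
  print("held",proj(None,np.array([[.06,-.06,.014],[-.06,-.06,.014],[.06,-.015,.014],[-.015,-.015,.014]])@R2.T+[.459,.118,dz],m).round(1))
im=rgb
a=[im[160:190,70:100],im[160:190,100:130],im[160:190,190:220],im[165:195,360:390]]
o=np.hstack([cv2.resize(np.ascontiguousarray(x[:,:,::-1]),None,fx=6.6,fy=6.6,interpolation=cv2.INTER_NEAREST) for x in a])
cv2.imwrite("pics/c7.png",o)
E
```

```text
base near end [[ 99.3 173.2]
 [197.6 171.8]
 [206.9 168.7]]
held [[ 76.1 178. ]
 [374.5 175.7]
 [ 94.5 281.4]
 [264.5 282.4]]
```

View pics/c7.png

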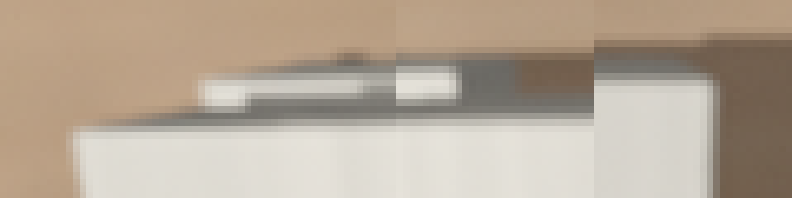

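Emit:
carry_out:
  targets:
    - [[0,0,0,0.045,-0.05,0.04,-0.4],[0,0,0,0,0,0.03,-0.4],[0,0,0,0,0,0.02,-0.4],[0,0,0,0,0,0,-0.4]]

```text
t: 17.73
eef_pos: [0.4602, 0.1542, 0.1964]
ee_rot: [3.141, -0.0, 3.098]
force: [0.4, -0.1, -2.8]
width: 0.0444
```

```bash
python3 snap.py w8; python3 - <<'E'
from h import *
import pickle
print(arm.get_state()["force"],arm.get_state()["moment"])
im=pickle.load(open("pics/w8.pkl","rb"))[0]
a=[im[160:190,70:100],im[160:190,100:130],im[160:190,190:220],im[165:195,360:390]]
o=np.hstack([cv2.resize(np.ascontiguousarray(x[:,:,::-1]),None,fx=6.6,fy=6.6,interpolation=cv2.INTER_NEAREST) for x in a])
cv2.imwrite("pics/c8.png",o)
E
```

```text
17.775 [0.46022346 0.15415448 0.19643307] [ 3.14091542e+00 -5.54397259e-05  3.09808701e+00]
[ 0.21310834  0.04657072 -2.65334142] [ 0.07055181 -0.20117447 -0.06429035]
```

View pics/c8.png

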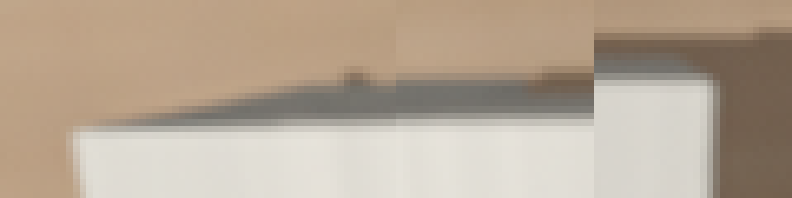

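Emit:
carry_out:
  targets:
    - [[0,0,0,0,0,0.03,-0.4],[0,0,0,0,0,0,-0.4]]

```text
t: 18.02
eef_pos: [0.4603, 0.1542, 0.1958]
ee_rot: [3.141, 0.0, 3.098]
force: [-0.7, 0.0, -1.4]
width: 0.0447
```

Emit:
carry_out:
  targets:
    - [[0,0,0,0,0,0.03,-0.4],[0,0,0,0,0,0,-0.4]]

```text
t: 18.27
eef_pos: [0.4602, 0.1542, 0.1957]
ee_rot: [3.141, 0.0, 3.098]
force: [-4.2, -0.1, 8.6]
width: 0.0446
```

Emit:
carry_out:
  targets:
    - [[0,0,0,0,0,0,0.1],[0,0,0,0,0,0,0.3],[0,0,0,0,0,0,0.4],[0,0,0,0,0,0,0.4],[0,0,0,0,0,-0.2,0.4],[0,0,0,0,0,-0.5,0.4],[0,0,0,0,0,-1,0.5],[0,0,0,0,0,-1,0.7],[0,0,0,0,0,-1,1],[0,0,0,0,0,-1,1],[0,0,0,0,0,-1,1],[0,0,0,-0.5,0,-1,1],[0,0,0,-1,0,-1,1],[0,0,0,-1,0,-0.3,1],[0,0,0,0,0,0,1]]

```text
t: 20.15
eef_pos: [0.5236, 0.1511, 0.3963]
ee_rot: [3.14, 0.002, 3.097]
force: [-1.0, 0.0, -0.5]
width: 0.0874
```

```bash
python3 snap.py w9; python3 - <<'E'
from pl import *
p,R=load()
rows=[[0,0,0,.045,-.02,2.08],[0,0,0,-2.5,0,-8]]
p,R=apply(rows,p,R); print(p)
E
```

```text
20.2 [0.52270645 0.15097479 0.39550639] [3.14045986e+00 1.85874222e-04 3.09703447e+00]
[0.52228201 0.1516642  0.39515448]
```

View pics/w9.png

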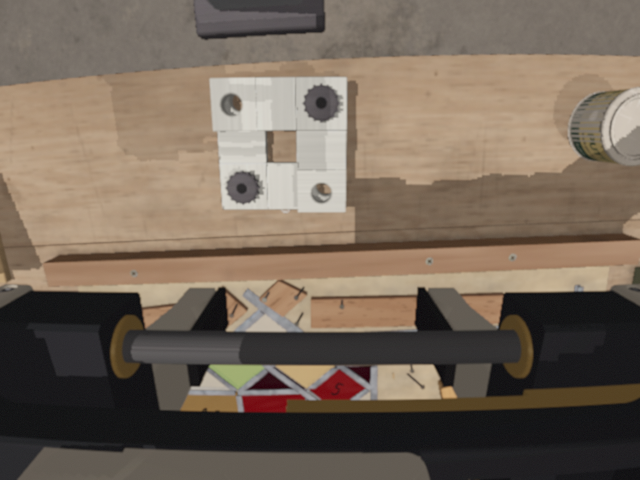

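```bash
cat > ov.py <<'E'
from fit2 import *
def drawn(pk,poses,name,r,k=6):
    rgb,d,m,s=pickle.load(open(pk,"rb")); r0,r1,c0,c1=r
    c=np.ascontiguousarray(cv2.resize(rgb[r0:r1,c0:c1,::-1],None,fx=k,fy=k,interpolation=cv2.INTER_NEAREST))
    for (x,y,z,yaw),col in poses:
        for q in (np.c_[L,np.full(6,.014)],circ(-.0375,-.0375,.015,.025)):
            uv=proj(None,q@Rz(yaw).T+[x,y,z],m); cv2.polylines(c,[np.round((uv-[c0,r0]+.5)*k).astype(np.int32)],True,col,1)
    cv2.imwrite(name,c)
E
python3 - <<'E'
from ov import *
drawn("pics/w9.pkl",[((.459,.118,0,1.527),(255,0,0)),((.459,.118,.014,1.527-np.pi),(0,0,255))],"pics/o9.png",(65,225,195,360),4.5)
E
```

```text
(no output)
```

View pics/o9.png

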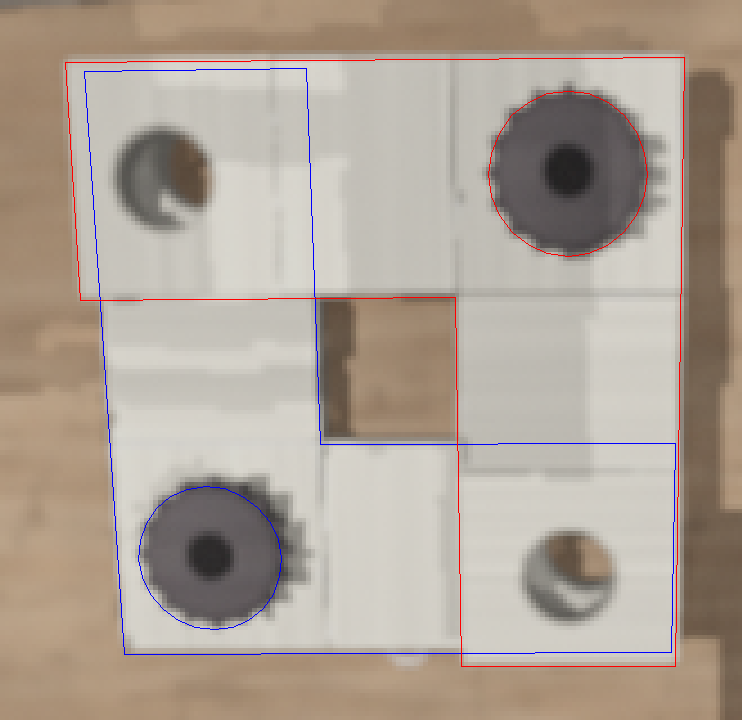

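```bash
python3 - <<'E'
from pl import *
p,R=load()
rows=[[0,0,0,.045,-.02,2.08],[0,0,0,-2.5,0,-8]]
p,R=apply(rows,p,R); save(p,R); print(prr)
need(p,R,pre(prr,.08),Rg,"pre"); need(p,R,prr,Rg,"grasp")
E
```

```text
[ 0.39950893 -0.44941841  0.2165506 ]
pre turn [-0.009 -3.75  -0.056] shift(after turn frame) [  7.073 -24.204   0.966] (before) [  5.454 -24.251   4.355]
grasp turn [-0.009 -3.75  -0.056] shift(after turn frame) [  7.073 -24.204   4.166] (before) [  3.854 -24.24    7.126]
```

Emit:
carry_out:
  targets:
    - [[0,0,-0.056,0,0,0,1],[0,0,0,0,-0.6,0,1],[0,0,0,0,-1,0,1],[0,0,0,0,-1,0,1],[0,0,0,0,-1,0,1],[0,0,0,0,-1,0,1],[0,0,0,0,-1,0,1],[0,0,0,0,-1,0,1],[0,0,0,0,-1,0,1],[0,0,0,0,-1,0,1],[0,0,0,0,-1,0,1],[0,0,0,0,-1,0,1],[0,0,0,0,-1,0,1],[0,0,0,0,-1,0,1],[0,0,0,0,-1,0,1],[0,0,0,0,-1,0,1],[0,0,0,0,-1,0,1],[0,0,0,0,-1,0,1],[0,0,0,0,-1,0,1],[0,0,0,0,-1,0,1]]

```text
t: 22.7
eef_pos: [0.5051, -0.3143, 0.3946]
ee_rot: [3.141, -0.0, 3.106]
force: [0.5, -0.2, -0.3]
width: 0.0876
```

Emit:
carry_out:
  targets:
    - [[0,0,0,0,-1,0,1],[0,0,0,0,-1,0,1],[0,0,0,0,-1,0,1],[0,0,0,0,-1,0,1],[0,0,0,0,-1,0,1],[0,0,0,0,-0.6,0,1],[0,-0.95,0,0,0,0,1],[0,-0.95,0,0,0,0,1],[0,-0.95,0,0,0,0,1],[0,-0.9,0,0,0,0,1],[0,0,0,1,0,0,1],[0,0,0,1,0,0,1],[0,0,0,1,0,0,1],[0,0,0,1,0,0,1],[0,0,0,1,0,0.3,1],[0,0,0,1,0,0.3,1],[0,0,0,1.07,0,0.37,1],[0,0,0,0,0,0,1],[0,0,0,0,0,0,1]]

```text
refused, shift out of range in row 17
```

Emit:
carry_out:
  targets:
    - [[0,0,0,0,-1,0,1],[0,0,0,0,-1,0,1],[0,0,0,0,-1,0,1],[0,0,0,0,-1,0,1],[0,0,0,0,-1,0,1],[0,0,0,0,-0.6,0,1],[0,-0.95,0,0,0,0,1],[0,-0.95,0,0,0,0,1],[0,-0.95,0,0,0,0,1],[0,-0.9,0,0,0,0,1],[0,0,0,1,0,0,1],[0,0,0,1,0,0,1],[0,0,0,1,0,0,1],[0,0,0,1,0,0,1],[0,0,0,1,0,0.3,1],[0,0,0,1,0,0.3,1],[0,0,0,1,0,0.3,1],[0,0,0,0.07,0,0.07,1],[0,0,0,0,0,0,1]]

```text
t: 25.08
eef_pos: [0.3606, -0.4486, 0.2857]
ee_rot: [3.141, 0.524, 3.106]
force: [-0.1, -0.7, 0.4]
width: 0.0876
```

```bash
python3 snap.py w10; python3 - <<'E'
from pl import *
p,R=load()
rows=[[0,0,-.056,0,0,0],[0,0,0,0,-24.2,0],[0,-3.75,0,0,0,0],[0,0,0,7.07,0,.97]]
p,R=apply(rows,p,R); save(p,R); print(p,Ro.from_matrix(R).as_euler("xyz"))
need(p,R,prr,Rg)
E
```

```text
25.125 [ 0.36081477 -0.44861369  0.2859603 ] [-3.14126869  0.52442975  3.10626963]
[ 0.35968519 -0.44779785  0.28533121] [3.14073848 0.52359608 3.10521479]
 turn [ 0.005 -0.    -0.002] shift(after turn frame) [-0.005 -0.007  3.18 ] (before) [-0.005 -0.01   3.18 ]
```

View pics/w10.png

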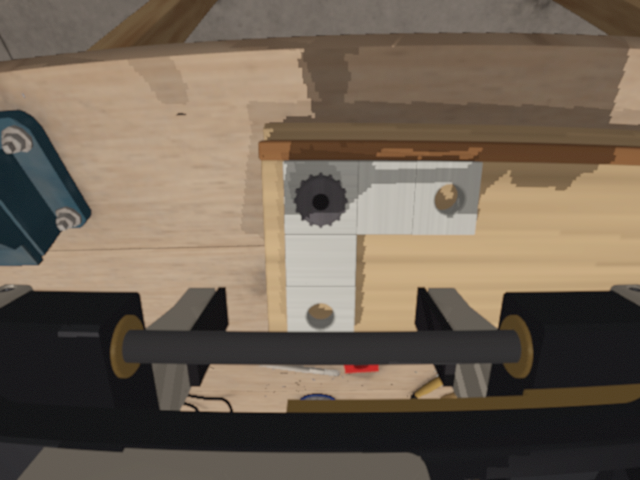

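Emit:
carry_out:
  targets:
    - [[0,0,0,0,0,0.8,1],[0,0,0,0,0,0.8,1],[0,0,0,0,0,0.7,1],[0,0,0,0,0,0.5,1],[0,0,0,0,0,0.25,1],[0,0,0,0,0,0.1,1],[0,0,0,0,0,0,1],[0,0,0,0,0,0,0],[0,0,0,0,0,0,0],[0,0,0,0,0,0,-0.4],[0,0,0,0,0,0,-0.4],[0,0,0,0,0,0,-0.4],[0,0,0,0,0,0,-0.4]]
  squeeze: 40

```text
t: 26.75
eef_pos: [0.3995, -0.4497, 0.217]
ee_rot: [3.141, 0.524, 3.105]
force: [-0.2, -1.6, 0.8]
width: 0.0442
```

Emit:
carry_out:
  targets:
    - [[0,0,0,0,0,-0.2,-0.4],[0,0,0,0,0,-0.4,-0.4],[0,0,0,0,0,-0.8,-0.4],[0,0,0,0,0,-0.9,-0.4],[0,0,0,0,0,-0.9,-0.4],[0,0.6,0,0,0,0,-0.4],[0,0.8,0,0,0,0,-0.4],[0,0.8,0,0,0,0,-0.4],[0,0.8,0,0,0,0,-0.4],[0,0.75,0,0,0,0,-0.4],[0,0,0,0,0,0,-0.4],[0,0,0,0,0,0,-0.4]]

```text
t: 28.25
eef_pos: [0.3593, -0.4482, 0.2869]
ee_rot: [3.141, 0.003, 3.105]
force: [-0.3, -0.5, -3.1]
width: 0.0449
```

```bash
python3 snap.py w11; python3 - <<'E'
from pl import *
import cv2
p,R=load()
rows=[[0,0,0,0,0,3.15],[0,0,0,0,0,-3.2],[0,3.75,0,0,0,0]]
p,R=apply(rows,p,R); save(p,R); print(p,Ro.from_matrix(R).as_euler("xyz"))
im=cv2.imread("pics/w11.png")
a=[im[165:195,535:565],im[165:195,255:285],im[270:300,520:550],im[270:300,355:385]]
cv2.imwrite("pics/c11.png",np.hstack([cv2.resize(x,None,fx=6.6,fy=6.6,interpolation=cv2.INTER_NEAREST) for x in a]))
E
```

```text
28.3 [ 0.35922181 -0.44829171  0.28685873] [3.14119882e+00 2.89347087e-03 3.10511216e+00]
[ 0.35906057 -0.44777619  0.28641375] [ 3.14085292e+00 -2.53483632e-06  3.10564187e+00]
```

View pics/w11.png

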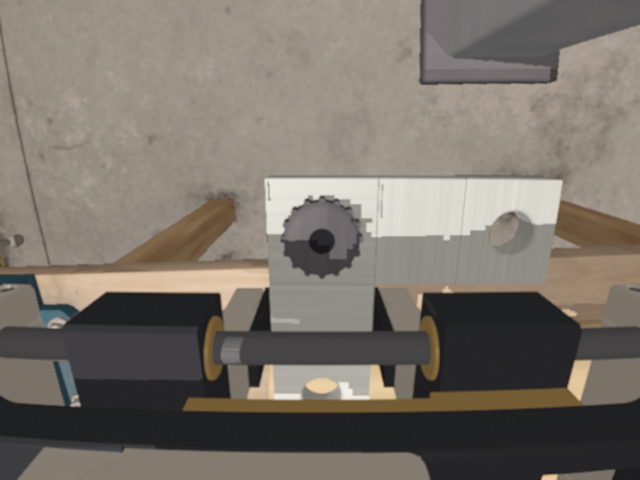

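View pics/c11.png

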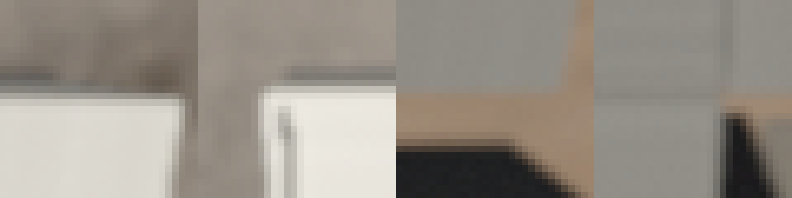

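```bash
python3 - <<'E'
from ingrip import *
own=np.array([[-60,60],[-60,-60],[-15,60],[-15,-15]])/1000.
px=np.array([[562.1,179.1],[264.3,177.8],[545.3,283.6],[373.9,283.6]])
for full in (False,True):
    x,R,res=ingrip("pics/w11.pkl",own,px,np.pi,[0,.0375,.181],full); print(np.round(x,4));print(R.round(3));print(res.round(1).tolist())
from pl import *
p,R=load()
Rot=np.diag([-1,1,-1.]); tr=[.0003,.0375,.182]
pt,Rt=target((.459,.118),1.527,.028,Rot,tr); print(pt,Ro.from_matrix(Rt).as_euler("xyz"))
need(p,R,pt+[0,0,.08],Rt,"hover")
E
```

```text
[1.000e-04 3.920e-02 1.819e-01 8.000e-04]
[[-1.     0.001  0.   ]
 [ 0.001  1.     0.   ]
 [ 0.     0.    -1.   ]]
[[0.5, 0.4], [-0.3, -0.1], [-0.7, -0.7], [0.5, 0.5]]
[-0.0003  0.0394  0.1821  0.0042 -0.0227 -0.0176]
[[-1.     0.005  0.018]
 [ 0.004  1.    -0.023]
 [-0.018 -0.023 -1.   ]]
[[-0.0, 0.1], [0.0, -0.0], [0.1, -0.2], [-0.1, 0.1]]
[0.49647718 0.11665788 0.21      ] [ 3.14159265  0.         -1.61459265]
hover turn [ 4.0000e-03  4.0000e-03 -1.1194e+01] shift(after turn frame) [-22.796  -4.503  -0.143] (before) [-4.682 22.76  -0.127]
```

Emit:
carry_out:
  targets:
    - [[0,0,0,0,0.5,-0.5,-0.4],[0,0,0,0,0.5,-0.5,-0.4],[0,0,0,-0.25,1,0,-0.4],[0,0,0,-0.25,1,0,-0.4],[0,0,0,-0.25,1,0,-0.4],[0,0,0,-0.25,1,0,-0.4],[0,0,0,-0.25,1,0,-0.4],[0,0,0,-0.25,1,0,-0.4],[0,0,0,-0.25,1,0,-0.4],[0,0,0,-0.25,1,0,-0.4],[0,0,0,-0.25,1,0,-0.4],[0,0,0,-0.25,1,0,-0.4],[0,0,0,-0.25,1,0,-0.4],[0,0,0,-0.25,1,0,-0.4],[0,0,0,-0.25,1,0,-0.4],[0,0,0,-0.25,1,0,-0.4],[0,0,0,-0.25,1,0,-0.4],[0,0,0,-0.25,1,0,-0.4],[0,0,0,-0.25,1,0,-0.4],[0,0,0,-0.25,1,0,-0.4]]

```text
t: 30.8
eef_pos: [0.4886, 0.0237, 0.3128]
ee_rot: [3.14, 0.002, 3.106]
force: [-0.3, -0.9, -3.1]
width: 0.0447
```

Emit:
carry_out:
  targets:
    - [[0,0,0,-0.2,1,0,-0.4],[0,0,0,0,1,0,-0.4],[0,0,0,0,1,0,-0.4],[0,0,0,0,0.8,0,-0.4],[0,0,-0.6,0,0,0,-0.4],[0,0,-0.9,0,0,0,-0.4],[0,0,-1,0,0,0,-0.4],[0,0,-1,0,0,0,-0.4],[0,0,-1,0,0,0,-0.4],[0,0,-1,0,0,0,-0.4],[0,0,-1,0,0,0,-0.4],[0,0,-1,0,0,0,-0.4],[0,0,-1,0,0,0,-0.4],[0,0,-1,0,0,0,-0.4],[0,0,-0.9,0,0,0,-0.4],[0,0,-0.8,0,0,0,-0.4],[0,0,0,0,0,0,-0.4],[0,0,0,0,0,0,-0.4]]

```text
t: 33.05
eef_pos: [0.4972, 0.1174, 0.3119]
ee_rot: [-3.141, 0.001, -1.616]
force: [-0.9, 0.1, -2.8]
width: 0.0446
```

```bash
python3 snap.py w12; python3 - <<'E'
from pl import *
p,R=load()
rows=[[0,0,0,-4.7,22.8,-1],[0,0,-11.2,0,0,0]]
p,R=apply(rows,p,R); save(p,R); print(p,Ro.from_matrix(R).as_euler("xyz"))
Rot=np.diag([-1,1,-1.]); tr=[.0001,.0375,.182]
pt,Rt=target((.4583,.1167),1.527,.028,Rot,tr); print(pt,Ro.from_matrix(Rt).as_euler("xyz"))
need(p,R,pt,Rt,"place")
E
```

```text
33.1 [0.49721548 0.11731899 0.31187823] [-3.14135235e+00  9.80783127e-04 -1.61537887e+00]
[0.49697157 0.11761356 0.31183509] [ 3.14158495e+00  7.39701366e-04 -1.61372843e+00]
[0.49576842 0.11515807 0.21      ] [ 3.14159265  0.         -1.61459265]
place turn [0.    0.005 0.006] shift(after turn frame) [0.1   0.044 4.073] (before) [0.103 0.044 4.073]
```

View pics/w12.png

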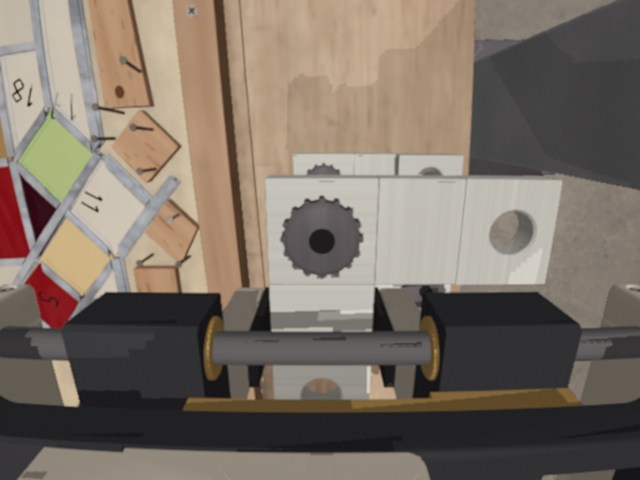

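Emit:
carry_out:
  targets:
    - [[0,0,0,0.1,0.04,0.6,-0.4],[0,0,0,0,0,0.9,-0.4],[0,0,0,0,0,0.9,-0.4],[0,0,0,0,0,0.7,-0.4],[0,0,0,0,0,0.4,-0.4],[0,0,0,0,0,0.25,-0.4],[0,0,0,0,0,0.15,-0.4],[0,0,0,0,0,0,-0.4],[0,0,0,0,0,0,-0.4]]

```text
t: 34.22
eef_pos: [0.4964, 0.1149, 0.2146]
ee_rot: [-3.141, 0.001, -1.613]
force: [0.2, 0.4, -2.8]
width: 0.0444
```

```bash
python3 snap.py w13; python3 - <<'E'
from h import *
import pickle
from scipy.spatial.transform import Rotation as Ro
rgb,d,m,s=pickle.load(open("pics/w13.pkl","rb"))
c=(.4585,.1175)
q=np.array([[-60,60,14],[-60,-60,14],[-15,60,14],[-15,-15,14]])/1000.
R=Ro.from_euler("z",1.527).as_matrix();R2=Ro.from_euler("z",1.527-np.pi).as_matrix()
print("held",proj(None,q@R.T+[*c,s["eef_pos"][2]-.182],m).round(1).tolist())
L=np.array([[-60,-60],[60,-60],[60,-15],[-15,-15],[-15,60],[-60,60]])/1000.
print("second",proj(None,np.c_[L,np.full(6,.014)]@R2.T+[*c,.014],m).round(1).tolist())
cv2.imwrite("pics/c13.png",cv2.resize(rgb[150:290,250:570,::-1],None,fx=2.5,fy=4,interpolation=cv2.INTER_NEAREST))
E
```

```text
34.275 [0.49638328 0.11495224 0.21461221] [-3.14078992e+00  1.27907734e-03 -1.61344633e+00]
held [[564.7, 179.2], [266.1, 176.8], [546.3, 282.6], [376.2, 283.5]]
second [[501.1, 396.4], [539.7, 173.9], [442.1, 172.5], [428.0, 324.3], [277.8, 324.6], [280.9, 398.8]]
```

View pics/w13.png

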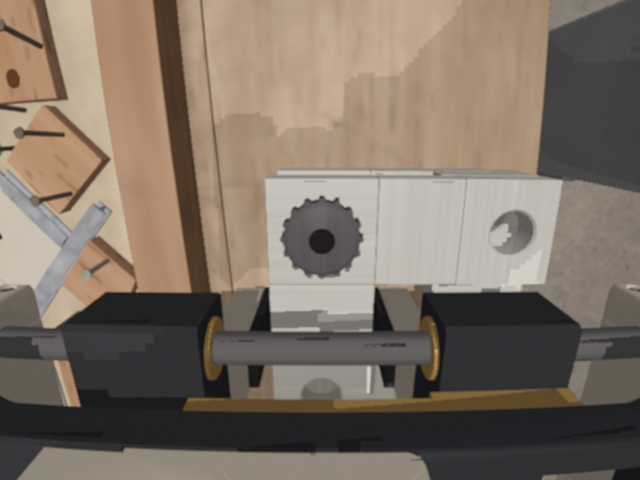

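View pics/c13.png

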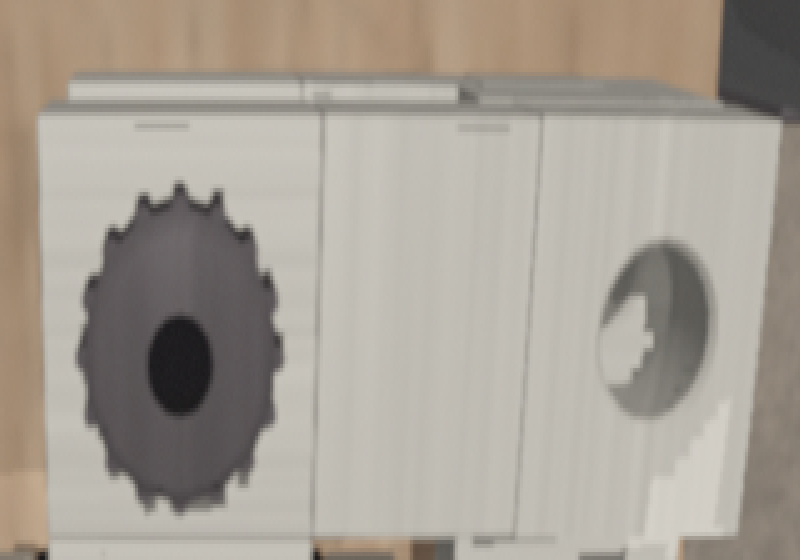

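```bash
python3 - <<'E'
from h import *
import pickle
from scipy.spatial.transform import Rotation as Ro
rgb,d,m,s=pickle.load(open("pics/w13.pkl","rb"))
c=(.4585,.1175)
R=Ro.from_euler("z",1.527).as_matrix();R2=Ro.from_euler("z",1.527-np.pi).as_matrix()
print("base top edge, bottom edge",proj(None,np.array([[-60,-60,14],[-60,60,14],[-60,-60,0],[-60,60,0]])/1000@R.T+[*c,0],m).round(1).tolist())
print("second end top/bot",proj(None,np.array([[60,-60,14],[60,-15,14],[60,-60,0],[60,-15,0]])/1000@R2.T+[*c,.014],m).round(1).tolist())
cv2.imwrite("pics/c13b.png",np.hstack([cv2.resize(np.ascontiguousarray(rgb[160:190,a:a+30,::-1]),None,fx=6.6,fy=6.6,interpolation=cv2.INTER_NEAREST) for a in (262,425,520,540)]))
E
```

```text
base top edge, bottom edge [[275.9, 168.8], [524.0, 170.6], [279.1, 166.2], [510.3, 167.8]]
second end top/bot [[539.7, 173.9], [442.1, 172.5], [524.0, 170.6], [433.1, 169.3]]
```

View pics/c13b.png

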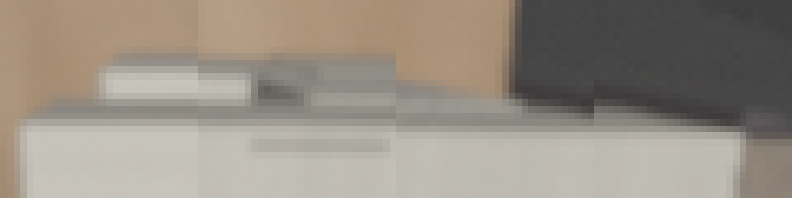

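Emit:
carry_out:
  targets:
    - [[0,0,0,-0.015,0.03,0.08,-0.4],[0,0,0,0,0,0.06,-0.4],[0,0,0,0,0,0,-0.4]]

```text
t: 34.65
eef_pos: [0.4954, 0.1152, 0.2105]
ee_rot: [3.141, 0.001, -1.613]
force: [-0.7, -0.2, -3.4]
width: 0.0447
```

Emit:
carry_out:
  targets:
    - [[0,0,0,0,0,0.03,-0.4],[0,0,0,0,0,0,-0.4]]

```text
t: 34.9
eef_pos: [0.4955, 0.1153, 0.2098]
ee_rot: [3.142, 0.001, -1.613]
force: [-0.8, 0.6, -3.1]
width: 0.0448
```

Emit:
carry_out:
  targets:
    - [[0,0,0,0,0,0.02,-0.4],[0,0,0,0,0,0,-0.4]]

```text
t: 35.15
eef_pos: [0.4955, 0.1153, 0.2094]
ee_rot: [-3.142, 0.001, -1.613]
force: [-0.3, 0.1, -3.1]
width: 0.0444
```

Emit:
carry_out:
  targets:
    - [[0,0,0,0,0,0.02,-0.4],[0,0,0,0,0,0,-0.4]]

```text
t: 35.4
eef_pos: [0.4955, 0.1153, 0.2091]
ee_rot: [-3.141, 0.001, -1.613]
force: [-1.1, 0.8, 0.9]
width: 0.0446
```

Emit:
carry_out:
  targets:
    - [[0,0,0,0,0,0.02,-0.4],[0,0,0,0,0,0,-0.4]]

```text
t: 35.65
eef_pos: [0.4955, 0.1153, 0.2091]
ee_rot: [-3.141, 0.001, -1.613]
force: [-3.0, 0.6, 7.7]
width: 0.0443
```

Emit:
carry_out:
  targets:
    - [[0,0,0,0,0,0,0.1],[0,0,0,0,0,0,0.25],[0,0,0,0,0,0,0.3],[0,0,0,0,0,0,0.3],[0,0,0,0,0,-0.2,0.3],[0,0,0,0,0,-0.5,0.3],[0,0,0,0,0,-1,0.4],[0,0,0,0,0,-1,0.6],[0,0,0,0,0,-1,1],[0,0,0,0,0,-1,1],[0,0,0,0,0,-1,1],[0,0,0,-1,0,-1,1],[0,0,0,-1,0,-1,1],[0,0,0,-1,0,0,1],[0,0,0,0,0,0,1]]

```text
t: 37.52
eef_pos: [0.4985, 0.1913, 0.4011]
ee_rot: [-3.141, 0.001, -1.612]
force: [-0.8, -0.4, -0.6]
width: 0.0875
```

```bash
python3 snap.py w14; python3 - <<'E'
from ov import *
drawn("pics/w14.pkl",[((.459,.118,0,1.527),(255,0,0)),((.459,.118,.014,1.527-np.pi),(0,200,0)),((.459,.118,.028,1.527),(0,0,255))],"pics/o14.png",(40,290,220,420),3)
a,b=arm.grab_frame("scene"); crop(a,"pics/s14.png",230,310,240,340,6)
E
```

```text
37.575 [0.49831105 0.19053703 0.40067567] [ 3.14084821e+00  4.35051329e-04 -1.61242375e+00]
```

View pics/w14.png

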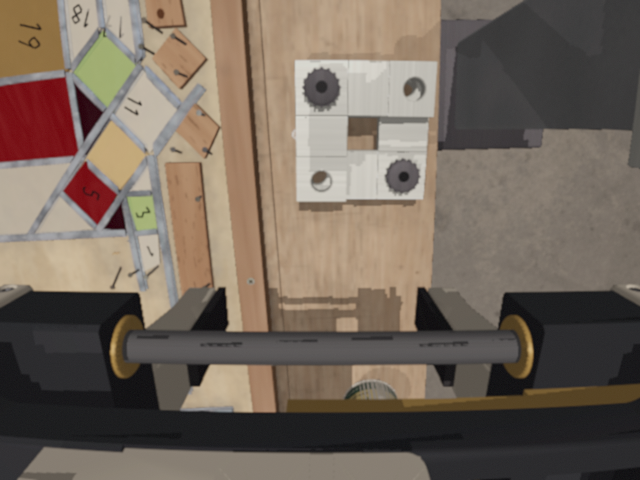

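View pics/o14.png

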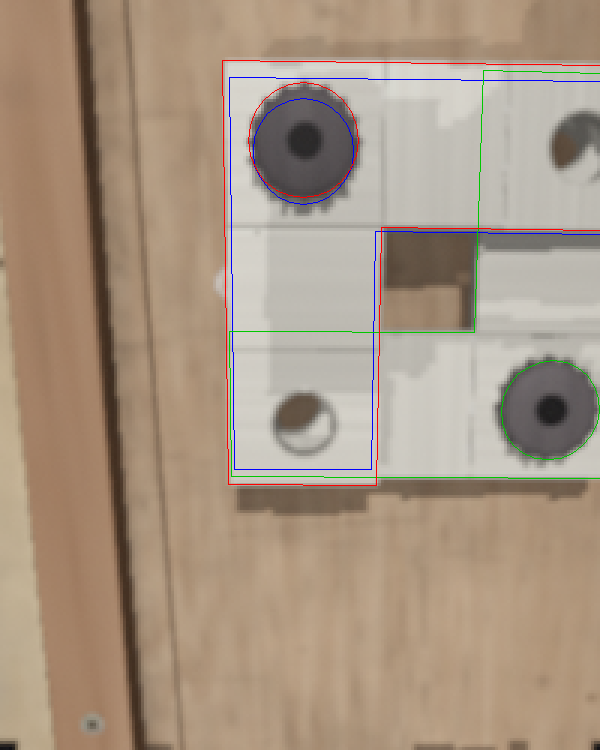

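View pics/s14.png

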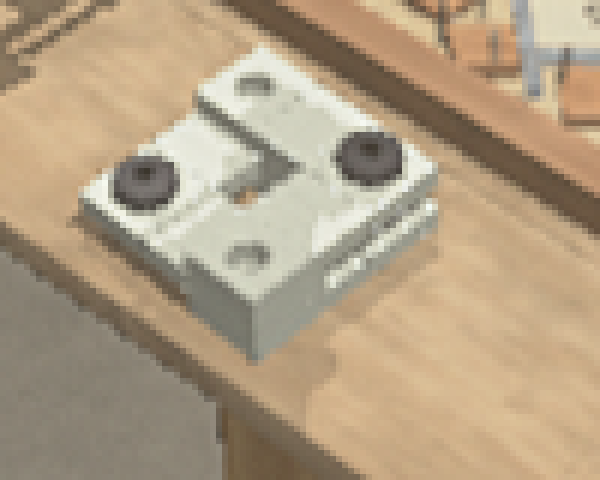

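```bash
python3 - <<'E'
from station import arm
print(arm.get_state()["t"]); print(arm.job_done())
E
```

```text
37.625
the job is handed in; nothing more can be done
None
```

The three squares are stacked on the bench and the job is handed in at 37.6 s of the 61 s allowed. I put the left square on the bottom one first, turned half round, then the right one on top, turned half round again. The red look-alike, the putty tin, the spool and the spring clamp were not touched.

- **Fit:** the last wrist and scene pictures show all three outlines in line to about 1 mm. The screw heads are up and clear, the pile looks level, and the gripper was open and well above it.
- **Forces:** placing contact peaked at about 9 N.
- **Disagreements:** the wrist camera read about 1.5 mm to one side compared with the gripper's own geometry. I corrected for that by eye before each release, by about 1.7 mm for the left square and 0.8 mm for the right. One move call was refused for a number out of range and sent again. Nothing else failed.

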